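# Check spreading knives for loose handles

### The job

Lay all the spreading knives flat in the nests of the check rack, handles towards you, and swing the hold-down bar over onto their blades; wiggle the handles sideways to feel which are loose on their blades. Then swing the bar fully back and lay the knives in the wooden tray: loose ones in the narrow right compartment, sound ones in the wide left one, without disturbing the timer and the small red pot.

Things in the scene. Friction and masses are not known exactly. Their poses are not given: they have to be found in the camera images.
- rack: Low aluminium check rack, 150 mm deep (x), 250 mm wide (y), fixed to the table. x points away from the robot; origin on the table under the middle nest's joint place. Base plate 8 mm high from x = -30 mm; on it a dark wooden anvil, top 15 mm high, x = 12 to 86 mm. A seated knife's handle points to the robot: its front 30 mm rests on the plate, the rest hangs over the table; its blade lies on the anvil.
- bar (a joint): Hinge of the rack's swing-over hold-down bar (200 mm wide), rad: 0 = down, its two rubber ribs flat on seated blades (-0.08 if the rack is empty); 1.85 = swung fully back, away from the robot, as at the start. It weighs 0.95 kg, is damped, and falls to whichever side of its balance point (about 1.5) it is on; swinging it takes up to about 12 N at the knob.
- knob (a point): Centre of the round black knob (26 mm across, on a 10 mm stalk) on the middle of the hold-down bar. It circles the hinge axis at 83 mm: bar down, it is 62 mm nearer the robot than the axis and 55 mm above it; bar fully back, 70 mm beyond the axis and 44 mm above it. Stalk and knob move in the rack's upright x-z plane.
- bar_axis (a point): Point on the bar's hinge axis, in line with the knob; the axis runs along rack y, 104 mm beyond the rack's origin and 34 mm above the table.
- tray: Light wooden tray fixed to the table, 240 mm (x) by 215 mm (y), walls 28 mm high and 5 mm thick, floor 4 mm, origin on the table under its centre; x points away from the robot, y left. A divider along x parts it into a wide left compartment (inner y -12.5 to +102.5 mm) and a narrow right one (inner y -102.5 to -17.5 mm), 230 mm long inside.
- nest_1 (a point): The right nest of the rack: the point, 17 mm above the table, where the middle of a seated knife's handle-to-blade joint belongs; x as the rack's, the way the blade points. Two pairs of cone pins (13 mm tall, 20 and 68 mm ahead) guide the blade in from above: 32 mm apart at the tips, 22.5 at the foot. The joint may lie up to 10 mm off along x. Clamped, a sound knife's handle still gives up to 9 mm each way near its end, a loose one's over 15.
- nest_2 (a point): The middle nest of the rack: the point, 17 mm above the table, where the middle of a seated knife's handle-to-blade joint belongs; x as the rack's, the way the blade points. Two pairs of cone pins (13 mm tall, 20 and 68 mm ahead) guide the blade in from above: 32 mm apart at the tips, 22.5 at the foot. The joint may lie up to 10 mm off along x. Clamped, a sound knife's handle still gives up to 9 mm each way near its end, a loose one's over 15.
- nest_3 (a point): The left nest of the rack: the point, 17 mm above the table, where the middle of a seated knife's handle-to-blade joint belongs; x as the rack's, the way the blade points. Two pairs of cone pins (13 mm tall, 20 and 68 mm ahead) guide the blade in from above: 32 mm apart at the tips, 22.5 at the foot. The joint may lie up to 10 mm off along x. Clamped, a sound knife's handle still gives up to 9 mm each way near its end, a loose one's over 15.
- knife_a_handle (a point): Centre of the wooden handle (100 x 22 mm, 18 mm thick) of one of the look-alike knives (two or three present). x points to the blade, z up. Joint to the blade 50 mm ahead; 90 g in all, balancing about 34 mm ahead. A sound knife is rigid; a loose one's handle swings sideways (about z) up to 0.2 rad either way on the blade against a weak spring, under 2 N at the handle.
- knife_a_blade (a point): Middle of the same knife's flat steel blade, 38 mm ahead of the joint and 88 mm from the handle's centre if straight. Blade 80 mm long, 20 mm wide, 4 mm thick, round end, its mid-plane level with the handle's; x points to the blade's end.
- knife_b_handle (a point): Centre of the wooden handle (100 x 22 mm, 18 mm thick) of one of the look-alike knives (two or three present). x points to the blade, z up. Joint to the blade 50 mm ahead; 90 g in all, balancing about 34 mm ahead. A sound knife is rigid; a loose one's handle swings sideways (about z) up to 0.2 rad either way on the blade against a weak spring, under 2 N at the handle.
- knife_b_blade (a point): Middle of the same knife's flat steel blade, 38 mm ahead of the joint and 88 mm from the handle's centre if straight. Blade 80 mm long, 20 mm wide, 4 mm thick, round end, its mid-plane level with the handle's; x points to the blade's end.
- knife_c_handle (a point): Centre of the wooden handle (100 x 22 mm, 18 mm thick) of one of the look-alike knives (two or three present). x points to the blade, z up. Joint to the blade 50 mm ahead; 90 g in all, balancing about 34 mm ahead. A sound knife is rigid; a loose one's handle swings sideways (about z) up to 0.2 rad either way on the blade against a weak spring, under 2 N at the handle.
- knife_c_blade (a point): Middle of the same knife's flat steel blade, 38 mm ahead of the joint and 88 mm from the handle's centre if straight. Blade 80 mm long, 20 mm wide, 4 mm thick, round end, its mid-plane level with the handle's; x points to the blade's end.
- knife_d_handle (a point): Centre of the wooden handle (100 x 22 mm, 18 mm thick) of one of the look-alike knives (two or three present). x points to the blade, z up. Joint to the blade 50 mm ahead; 90 g in all, balancing about 34 mm ahead. A sound knife is rigid; a loose one's handle swings sideways (about z) up to 0.2 rad either way on the blade against a weak spring, under 2 N at the handle.
- knife_d_blade (a point): Middle of the same knife's flat steel blade, 38 mm ahead of the joint and 88 mm from the handle's centre if straight. Blade 80 mm long, 20 mm wide, 4 mm thick, round end, its mid-plane level with the handle's; x points to the blade's end.
- timer: Round teal and white kitchen timer, 66 mm wide, 48 mm tall, a bystander at the back right; origin under its centre.
- red_pot: Small pot with a red lid, 58 mm wide, 50 mm tall, a bystander at the back right; origin under its centre.
Mind the look-alikes: they are no part of the job. What is shaped like the part that bears knife_b_handle but turquoise or yellow is not meant.

How it is judged:
On the way, in this order (a step that is already met when the one before it is completed fails the run):
1. every knife lies in a nest of the rack, blade flat on the anvil, and the hold-down bar is down on the blades (x of knife_a_blade in the frame of rack between 0.024 and 0.052 m and z of knife_a_blade in the frame of rack between 0.012 and 0.022 m and y of knife_a_blade in the frame of rack between -0.095 and 0.095 m and angle between the x axis of each of knife_a_blade, knife_b_blade, knife_c_blade, knife_d_blade and the x axis of rack, either way round below 0.15 rad and x of knife_b_blade in the frame of rack between 0.024 and 0.052 m and z of knife_b_blade in the frame of rack between 0.012 and 0.022 m and y of knife_b_blade in the frame of rack between -0.095 and 0.095 m and x of knife_c_blade in the frame of rack between 0.024 and 0.052 m and z of knife_c_blade in the frame of rack between 0.012 and 0.022 m and y of knife_c_blade in the frame of rack between -0.095 and 0.095 m and x of knife_d_blade in the frame of rack between 0.024 and 0.052 m and z of knife_d_blade in the frame of rack between 0.012 and 0.022 m and y of knife_d_blade in the frame of rack between -0.095 and 0.095 m and value of joint bar below 0.08 rad), for 0.3 s.
2. with the bar down, a handle is wiggled: a loose one is swung sideways on its blade, or a sound one is pushed with more than 1 N (value of joint bar below 0.12 rad and (y of knife_a_blade in the frame of knife_a_handle above 0.003 m or y of knife_a_blade in the frame of knife_a_handle below -0.003 m or (z of knife_a_tang in the frame of knife_a_handle below -0.009 m and contact force between the fingers and knife_a above 1 N) or y of knife_b_blade in the frame of knife_b_handle above 0.003 m or y of knife_b_blade in the frame of knife_b_handle below -0.003 m or (z of knife_b_tang in the frame of knife_b_handle below -0.009 m and contact force between the fingers and knife_b above 1 N) or y of knife_c_blade in the frame of knife_c_handle above 0.003 m or y of knife_c_blade in the frame of knife_c_handle below -0.003 m or (z of knife_c_tang in the frame of knife_c_handle below -0.009 m and contact force between the fingers and knife_c above 1 N) or y of knife_d_blade in the frame of knife_d_handle above 0.003 m or y of knife_d_blade in the frame of knife_d_handle below -0.003 m or (z of knife_d_tang in the frame of knife_d_handle below -0.009 m and contact force between the fingers and knife_d above 1 N))), for 0.05 s.
3. the hold-down bar is swung fully back (value of joint bar above 1.6 rad), for 0.2 s.
At the end, for the whole second after the job is handed in: Bar swung back (past 1.6 rad); each loose knife in the narrow right compartment, each sound one in the wide left one (handle centre and blade middle inside it, below 55 mm, level to 0.37 rad), at rest. knife_x_tang is a hidden mark by which the rules know loose knives; it is not readable (value of joint bar above 1.6 rad and ((z of knife_a_tang in the frame of knife_a_handle above -0.009 m and y of knife_a_blade in the frame of tray between -0.103 and -0.017 m and y of knife_a_handle in the frame of tray between -0.103 and -0.017 m) or (z of knife_a_tang in the frame of knife_a_handle below -0.009 m and y of knife_a_blade in the frame of tray between -0.013 and 0.103 m and y of knife_a_handle in the frame of tray between -0.013 and 0.103 m)) and x of knife_a_blade in the frame of tray between -0.115 and 0.115 m and height (world z) of each of knife_a_blade, knife_a_handle, knife_b_blade, knife_b_handle, knife_c_blade, knife_c_handle, knife_d_blade, knife_d_handle below 0.055 m and x of knife_a_handle in the frame of tray between -0.115 and 0.115 m and angle between knife_a_handle's own x axis and vertical between 1.2 and 1.95 rad and linear speed of each of knife_a, knife_b, knife_c, knife_d below 0.03 m/s and ((z of knife_b_tang in the frame of knife_b_handle above -0.009 m and y of knife_b_blade in the frame of tray between -0.103 and -0.017 m and y of knife_b_handle in the frame of tray between -0.103 and -0.017 m) or (z of knife_b_tang in the frame of knife_b_handle below -0.009 m and y of knife_b_blade in the frame of tray between -0.013 and 0.103 m and y of knife_b_handle in the frame of tray between -0.013 and 0.103 m)) and x of knife_b_blade in the frame of tray between -0.115 and 0.115 m and x of knife_b_handle in the frame of tray between -0.115 and 0.115 m and angle between knife_b_handle's own x axis and vertical between 1.2 and 1.95 rad and ((z of knife_c_tang in the frame of knife_c_handle above -0.009 m and y of knife_c_blade in the frame of tray between -0.103 and -0.017 m and y of knife_c_handle in the frame of tray between -0.103 and -0.017 m) or (z of knife_c_tang in the frame of knife_c_handle below -0.009 m and y of knife_c_blade in the frame of tray between -0.013 and 0.103 m and y of knife_c_handle in the frame of tray between -0.013 and 0.103 m)) and x of knife_c_blade in the frame of tray between -0.115 and 0.115 m and x of knife_c_handle in the frame of tray between -0.115 and 0.115 m and angle between knife_c_handle's own x axis and vertical between 1.2 and 1.95 rad and ((z of knife_d_tang in the frame of knife_d_handle above -0.009 m and y of knife_d_blade in the frame of tray between -0.103 and -0.017 m and y of knife_d_handle in the frame of tray between -0.103 and -0.017 m) or (z of knife_d_tang in the frame of knife_d_handle below -0.009 m and y of knife_d_blade in the frame of tray between -0.013 and 0.103 m and y of knife_d_handle in the frame of tray between -0.013 and 0.103 m)) and x of knife_d_blade in the frame of tray between -0.115 and 0.115 m and x of knife_d_handle in the frame of tray between -0.115 and 0.115 m and angle between knife_d_handle's own x axis and vertical between 1.2 and 1.95 rad); the robot touches nothing.
It fails at once if the timer or the small red pot is shifted by more than 4 cm (distance of any of timer, red_pot from where it was at the start of the episode above 0.04 m).
Of knife_a, knife_b, knife_c, knife_d only 2 to 3 are there at a start; the rules pass over those that are not, and their reading is None.
At some moment in a run one of knife_a, knife_b, knife_c, knife_d may be knocked a few centimetres aside while the robot is not near it.
Once in a run the grip may slacken for a moment while it holds something.
It also fails if it takes over 210 s, if anything falls off the work surface, if the arm or the gripper's body presses on something with over 40 N, if the wrist force passes 120 N, or if a joint passes its speed limit or range.

### The arm

A 6-joint arm with a two-finger parallel gripper is mounted at the origin on the work surface; the furniture and walls round the work are solid. World frame = base frame: x ahead of the robot, y to its left, z up, the work surface at z = 0. Lengths are in m, angles in rad, forces in N, time in s.
With the tool pointing down it reaches from about 0.3 to 0.875 m from the base axis. Payload 6.4 kg.
Tool frame: the origin (TCP) lies between the finger pads; the fingertips stand 19 mm ahead of it and the grasp point (between the pads) is the TCP (ctrl.tips_ahead is the z of the fingertips in the tool frame, in m); z points along the fingers, y is the line along which they close (so a half turn about z gives the same grasp; the last joint's range is limited). The gripper opens to 85 mm and grips with 20 to 120 N. Pads are 22 mm wide; open, the fingers measure 114 mm over their backs; the gripper's body (76 mm by 85 mm) begins 54 mm behind the grasp point. The pads swing forward as they close: fully open they stand 13 mm farther back than shut.
Start: joints at [1.012, 0.181, 1.607, -0, 1.354, -0.206], TCP at [0.199, 0.54, 0.222] pointing down, gripper open.
Joint ranges: [-2.99, 2.99], [-0.89, 2.07], [0.3, 2.58], [-1.14, 4.28], [0, 2.63], [-3.12, 3.12]. Speed limits (rad/s): [2.57, 2.57, 3.01, 3.14, 3.14, 3.14].

### API

Orientations are given as a unit quaternion [w, x, y, z].
In Python, from bench import readout, vision, ctrl gives the robot as it stands.
- The arm moves only by the tool play_rows, never from a script. Its arguments are lists of equal length, an entry for each row: "xyz": the shift along the tool's x, y, z in mm, a list of three; "rot": the turn, a rotation vector about the tool's x, y, z in rad, a list of three; "grip": the opening, from 0 (shut) to 1 (fully open). In form: {"xyz": [[x, y, z], ...], "rot": [[rx, ry, rz], ...], "grip": [grip, ...]}. A call has exactly 10 rows; each row is the pose to reach, as a shift and turn from the pose commanded when the call began, along the tool's axes at that moment; what a row does not reach only later rows make up. A row lasts 1/8 s, in which the tool goes at most 62.5 mm and 10.7 degrees, less where a joint would pass 70% of its speed; a pose out of reach is approached as far as the arm can. A call with a gripper value outside its range is refused whole. The fingers move at their own pace and stop on an object; the grip force is fixed at half the most. Time passes only in rows, so rows that repeat a pose let the fingers close, or fill a call up. It gives the time, the measured TCP pose, the force, the opening and the grip force at its end, in the units of the state.
- readout.get_obs(): the state, without advancing time (a new reading comes with each control period).
- vision.camera(name): name is "scene" or "side" or "wrist"; returns a dict with "color" (480x640x3 uint8, red, green, blue), "depth" (480x640 float32, m along the optical axis (not along the pixel's ray), 0 where there is no reading), "camera_matrix" (3x3 intrinsics, pixels), "extrinsics" (4x4, takes a point from camera to world coordinates); the wrist camera has in their place "hand_eye" (4x4, takes a point from camera to tool coordinates, whose origin is the TCP and whose axes are the flange's). Camera axes: x right, y down, z forward; pixel columns grow to the right and rows downward; lengths in m; the calibration is good to about 2 mm. A picture is of the moment at which its call begins: read the wrist's pose just before it.
- ctrl.hand_in(): hands the job in; it is judged then, once.
The state is a dict: "time_s": time; "q": joint angles; "dq": joint speeds; "joint_efforts": joint torques, N m; "eef_pos": TCP position; "eef_rot": TCP orientation; "wrist_force": force on the tool from outside, world axes, zero at the start; "torque": the same for the moment, N m; "opening": opening from 0.0 (shut) to 1.0 (fully open); "grasp_force": force on a finger pad.
Only numpy, scipy, OpenCV 4.12 (cv2) and the standard library are available. Lean on these libraries where they do the work, as an engineer would, in place of code of your own. Each camera call takes 0.05 s, during which the arm holds its last target. There are 200 camera calls.

## Working session

There is one attempt and no reset: what is moved stays moved. The work goes in short steps, Python scripts to look and compute and a tool call to move; the robot and the scene stay as the last step left them, time stands still between calls to the robot, and variables do not carry over. Pictures are saved under pics/ and viewed, at most 14 in all, crops included, and the job is handed in when it is done.

Besides the shell and the picture viewer there is one more tool, called as name(argument=value, ...), one argument or row to a line, values as JSON. play_rows: Moves the arm, as the interface text tells. Its arguments: {"type":"object","properties":{"xyz":{"type":"array","items":{"type":"array","items":{"type":"number"}}},"rot":{"type":"array","items":{"type":"array","items":{"type":"number"}}},"grip":{"type":"array","items":{"type":"number"}}},"required":["xyz","rot","grip"]}

```bash
mkdir -p pics; ls
cat > h.py <<'E'
import numpy as np, cv2
from bench import readout, vision, ctrl
from scipy.spatial.transform import Rotation as R
def snap(n):
    o=readout.get_obs(); c=vision.camera(n)
    if n=="wrist":
        T=np.eye(4); q=o["eef_rot"]; T[:3,:3]=R.from_quat([q[1],q[2],q[3],q[0]]).as_matrix(); T[:3,3]=o["eef_pos"]
        c["extrinsics"]=T@np.array(c["hand_eye"])
    return c
def save(c,f): cv2.imwrite("pics/"+f,c["color"][:,:,::-1])
def ray(c,u,v,z):
    K=np.array(c["camera_matrix"]);E=np.array(c["extrinsics"])
    d=E[:3,:3]@np.linalg.inv(K)@np.array([u,v,1.]); o=E[:3,3]
    return o+d*(z-o[2])/d[2]
def cloud(c):
    K=np.array(c["camera_matrix"]);E=np.array(c["extrinsics"]);d=c["depth"]
    v,u=np.mgrid[:480,:640]
    P=np.stack([(u-K[0,2])/K[0,0]*d,(v-K[1,2])/K[1,1]*d,d],-1)
    return P@E[:3,:3].T+E[:3,3]
E
python3 - <<'E'
from h import *
for n in ("scene","side","wrist"):
    c=snap(n);save(c,n+"0.png");np.save(n+"0.npy",c,allow_pickle=True)
    print(n,np.round(c["extrinsics"],3).tolist(),np.round(c["camera_matrix"],0).tolist())
o=readout.get_obs();print(o)
E
```

```text
pics
scene [[-0.058, 0.753, -0.655, 1.338], [0.998, 0.048, -0.033, -0.095], [0.006, -0.656, -0.755, 1.069], [0.0, 0.0, 0.0, 1.0]] [[446.0, 0.0, 318.0], [0.0, 446.0, 236.0], [0.0, 0.0, 1.0]]
side [[0.999, -0.035, 0.025, 0.445], [-0.04, -0.56, 0.827, -1.421], [-0.014, -0.828, -0.561, 0.951], [0.0, 0.0, 0.0, 1.0]] [[590.0, 0.0, 322.0], [0.0, 590.0, 236.0], [0.0, 0.0, 1.0]]
wrist [[0.345, 0.906, 0.246, 0.137], [0.938, -0.333, -0.093, 0.563], [-0.002, 0.262, -0.965, 0.372], [0.0, 0.0, 0.0, 1.0]] [[411.0, 0.0, 311.0], [0.0, 411.0, 237.0], [0.0, 0.0, 1.0]]
{'time_s': 0.15, 'q': array([ 1.01168966e+00,  1.81410817e-01,  1.60778945e+00,  2.76429912e-05,
        1.35380417e+00, -2.06302664e-01]), 'dq': array([ 0.00108022, -0.00182387, -0.00292873,  0.00067198,  0.00012943,
        0.00020057]), 'joint_efforts': array([ 4.01177149e-04, -4.45269334e+01, -3.51689422e+01, -3.13907512e-04,
        5.80708118e-03,  4.57404371e-05]), 'eef_pos': array([0.19841553, 0.53920783, 0.221063  ]), 'eef_rot': array([-2.76120973e-04,  1.75491450e-01,  9.84480702e-01, -6.49787169e-04]), 'wrist_force': array([-0.56622013,  0.10754869, -0.19372094]), 'torque': array([-0.02210145, -0.05781307,  0.00741394]), 'grasp_force': 0.0, 'opening': 1.0032540670305967}
```

View pics/scene0.png

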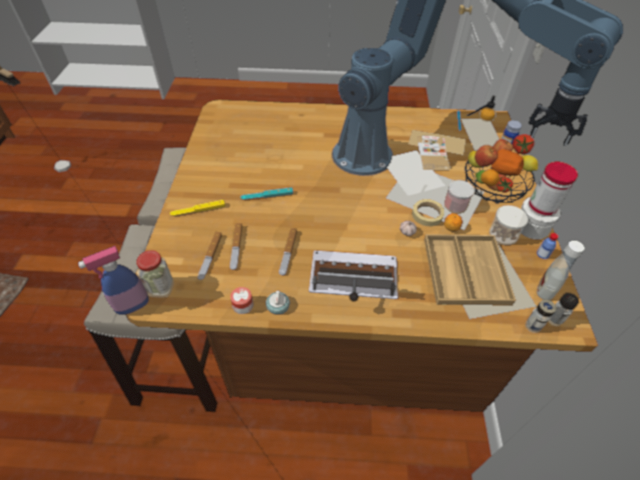

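View pics/side0.png

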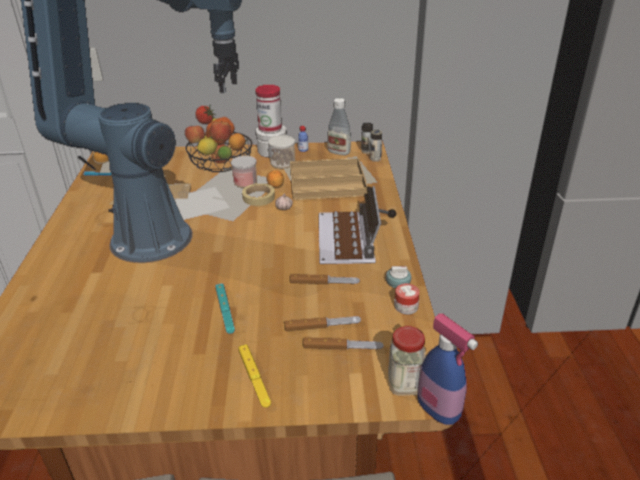

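Scene picture: the real knives (brown handles) are at (210,255), (237,245) and (289,251). The look-alikes are yellow (198,208) and turquoise (267,194). The rack is at (354,275) with its knob at (354,296), the tray at (468,270), the timer at (278,302) and the red pot at (242,298). I choose the three brown-handled knives.

Run:
```python
from h import *
c=np.load("scene0.npy",allow_pickle=True).item(); s=np.load("side0.npy",allow_pickle=True).item()
for n,(u,v) in dict(k1h=(214,243),k1b=(206,265),k2h=(238,236),k2b=(235,258),k3h=(291,242),k3b=(286,264),rackFL=(398,262),rackFR=(316,252),rackBL=(396,297),rackBR=(311,291),trFL=(427,237),trFR=(499,237),trBL=(434,303),trBR=(513,300),timer=(278,302),pot=(242,298)).items():
    print("scene",n,ray(c,u,v,.01).round(3))
for n,(u,v) in dict(k3h=(308,279),k3b=(343,281),k2h=(305,325),k2b=(343,321),k1h=(325,343),k1b=(365,345)).items():
    print("side",n,ray(s,u,v,.01).round(3))
for n,k in (("s",c),("d",s)):
    P=cloud(k); z=P[...,2]; t=(abs(P[...,0]-.5)<.05)&(abs(P[...,1])<.1)&(abs(z)<.1); print(n,z[t].mean(),z[t].std())
    a=k["color"]
    m=(P[...,2]>.007)&(P[...,2]<.03)&(P[...,0]>.35)&(P[...,0]<.85)&(P[...,1]>-.6)&(P[...,1]<.1)
    nn,l,st,ce=cv2.connectedComponentsWithStats(m.astype(np.uint8))
    for i in range(1,nn):
        if st[i,4]>60:
            Q=P[l==i]; print(st[i].tolist(),Q.mean(0).round(3),a[l==i].mean(0).round())
cr=cv2.resize(c["color"][210:330,180:420],(800,400),interpolation=3); cv2.imwrite("pics/crop0.png",cr[:,:,::-1])
```

```text
scene k1h [ 0.471 -0.46   0.01 ]
scene k1b [ 0.556 -0.466  0.01 ]
scene k2h [ 0.437 -0.391  0.01 ]
scene k2b [ 0.525 -0.385  0.01 ]
scene k3h [ 0.451 -0.223  0.01 ]
scene k3b [ 0.538 -0.23   0.01 ]
scene rackFL [0.509 0.104 0.01 ]
scene rackFR [ 0.486 -0.143  0.01 ]
scene rackBL [0.634 0.091 0.01 ]
scene rackBR [ 0.629 -0.149  0.01 ]
scene trFL [0.404 0.201 0.01 ]
scene trFR [0.39  0.428 0.01 ]
scene trBL [0.648 0.196 0.01 ]
scene trBR [0.624 0.418 0.01 ]
scene timer [ 0.671 -0.238  0.01 ]
scene pot [ 0.664 -0.34   0.01 ]
side k3h [ 0.445 -0.228  0.01 ]
side k3b [ 0.534 -0.241  0.01 ]
side k2h [ 0.434 -0.4    0.01 ]
side k2b [ 0.523 -0.391  0.01 ]
side k1h [ 0.478 -0.461  0.01 ]
side k1b [ 0.567 -0.472  0.01 ]
s 0.009001566532927862 0.00673658262823481
[230, 223, 12, 47, 326] [ 0.478 -0.392  0.016] [157. 132. 108.]
[279, 228, 18, 47, 337] [ 0.488 -0.23   0.015] [150. 127. 104.]
[197, 232, 25, 48, 360] [ 0.519 -0.464  0.015] [149. 124. 100.]
[311, 251, 86, 48, 1566] [ 0.538 -0.02   0.013] [155. 144. 143.]
[149, 278, 25, 19, 125] [ 0.661 -0.563  0.018] [124. 114.  97.]
[309, 283, 43, 12, 274] [ 0.617 -0.095  0.01 ] [159. 158. 164.]
[266, 292, 24, 23, 241] [ 0.69  -0.236  0.023] [123. 135. 128.]
[232, 298, 21, 16, 102] [ 0.702 -0.329  0.019] [131. 114. 107.]
d 0.007707861071104403 0.00695209061710586
[319, 209, 56, 54, 1958] [ 0.549 -0.047  0.014] [126. 109. 103.]
[385, 269, 26, 19, 242] [ 0.669 -0.257  0.022] [117. 126. 121.]
[289, 274, 71, 10, 476] [ 0.476 -0.235  0.014] [135. 108.  84.]
[394, 299, 25, 15, 185] [ 0.674 -0.359  0.019] [151. 133. 125.]
[284, 317, 77, 14, 602] [ 0.465 -0.398  0.014] [142. 113.  88.]
[303, 338, 80, 12, 666] [ 0.509 -0.468  0.014] [137. 110.  85.]
```

View pics/crop0.png

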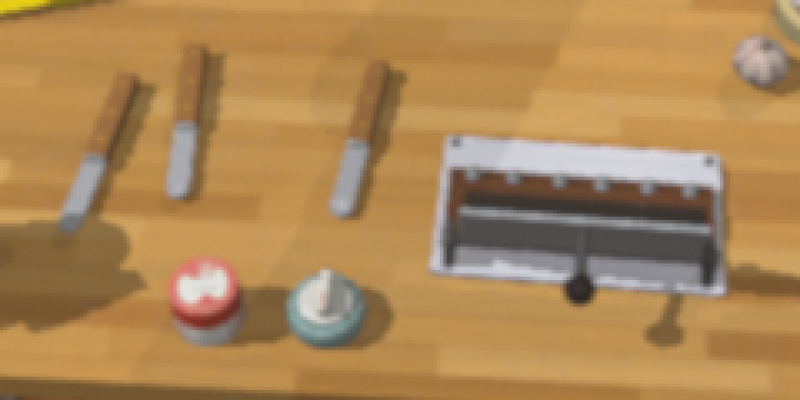

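play_rows(
  xyz=[
    [0,0,-60],
    [-40,-32,-130],
    [-90,-73,-130],
    [-140,-114,-130],
    [-190,-155,-130],
    [-250,-204,-130],
    [-310,-253,-130],
    [-370,-302,-130],
    [-435,-355,-130],
    [-503,-411,-130],
  ],
  rot=[
    [0,0,0],
    [0,0,-0.03],
    [0,0,-0.07],
    [0,0,-0.11],
    [0,0,-0.15],
    [0,0,-0.19],
    [0,0,-0.23],
    [0,0,-0.27],
    [0,0,-0.31],
    [0,0,-0.352],
  ],
  grip=[1,1,1,1,1,1,1,1,1,1],
)

```text
time_s: 1.4
eef_pos: [0.4712, 0.077, 0.3518]
eef_rot: [0.0, -0.0, 1.0, 0.0]
wrist_force: [1.4, 0.8, 0.7]
opening: 0.996
grasp_force: 0.0
```

play_rows(
  xyz=[
    [0,0,0],
    [0,0,0],
    [0,0,0],
    [0,0,0],
    [0,0,0],
    [0,0,0],
    [0,0,0],
    [0,0,0],
    [0,0,0],
    [0,0,0],
  ],
  rot=[
    [0,0,0],
    [0,0,0],
    [0,0,0],
    [0,0,0],
    [0,0,0],
    [0,0,0],
    [0,0,0],
    [0,0,0],
    [0,0,0],
    [0,0,0],
  ],
  grip=[1,1,1,1,1,1,1,1,1,1],
)

```text
time_s: 2.65
eef_pos: [0.4706, 0.0789, 0.3518]
eef_rot: [-0.0, 0.0, 1.0, 0.0]
wrist_force: [-0.5, -0.4, 0.1]
opening: 1.002
grasp_force: 0.0
```

Run:
```python
from h import *
o=readout.get_obs();print(o["eef_pos"],o["eef_rot"],o["wrist_force"])
c=snap("wrist");save(c,"w1.png");np.save("w1.npy",c,allow_pickle=True)
print(c["extrinsics"].round(3).tolist())
```

```text
[0.4706334  0.07885557 0.35176976] [-2.06547218e-05  4.52477562e-04  9.99999897e-01  1.47764614e-05] [-0.46141733 -0.40868489  0.14669031]
[[0.001, 0.965, 0.263, 0.405], [1.0, -0.001, -0.001, 0.08], [-0.0, 0.263, -0.965, 0.503], [0.0, 0.0, 0.0, 1.0]]
```

View pics/w1.png

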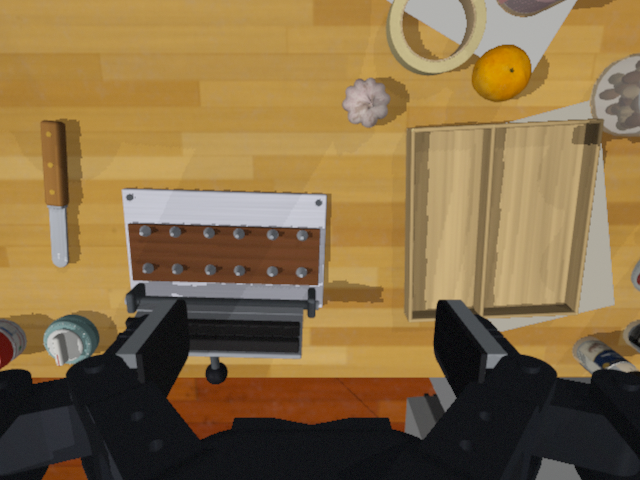

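The picture shows one knife at (57,195), the rack with six pin pairs (front row at v≈232–236, u 145…302), the bar swung back with its knob at (216,373), and the tray with corners at about (412,128), (600,122), (408,318) and (580,315).

Run:
```python
from h import *
c=np.load("w1.npy",allow_pickle=True).item(); s=np.load("scene0.npy",allow_pickle=True).item()
f=np.array([ray(c,u,v,.025) for u,v in [(145,231),(175,231),(209,232),(239,233),(272,234),(302,235)]])
b=np.array([ray(c,u,v,.025) for u,v in [(148,268),(179,268),(210,270),(241,270),(272,271),(302,271)]])
print(f.round(4).tolist()); print(b.round(4).tolist())
yaw=[np.polyfit(q[:,1],q[:,0],1)[0] for q in (f,b)]; print("dx/dy",yaw)
n=(f[0::2]+f[1::2])/2; m=(b[0::2]+b[1::2])/2; d=m-n; print("nest front",n.round(4).tolist(),"back",m.round(4).tolist(),np.arctan2(d[:,1],d[:,0]))
print("plate edge",[ray(c,*p,.008).round(4) for p in [(122,189),(327,194)]],"holes",[ray(c,*p,.008).round(4) for p in [(130,197),(318,202)]])
print("tray",[ray(c,*p,.028).round(4) for p in [(407,126),(602,119),(408,321),(580,316),(493,122),(480,315)]])
P=cloud(c)
for n_,u,v in [("table",100,80),("table2",360,200),("anvil",225,252),("plate",225,205),("knob",216,373),("kh",54,165),("kb",59,240),("tfloor",450,220),("rim",485,220),("rimL",411,220)]:
    print(n_,P[v,u].round(4),P[v-2:v+3,u-2:u+3,2].std().round(4))
# knob from scene + wrist
def tri(l):
    A=np.zeros((3,3));y=np.zeros(3)
    for k,u,v in l:
        a=k["extrinsics"][:3,3] if not isinstance(k["extrinsics"],list) else 0
        d=ray(k,u,v,0)-a; d/=np.linalg.norm(d); M=np.eye(3)-np.outer(d,d);A+=M;y+=M@a
    return np.linalg.solve(A,y)
print("knob tri",tri([(c,216,373),(s,353.5,296.5)]).round(4))
```

```text
[[0.5272, -0.1202, 0.025], [0.5272, -0.0841, 0.025], [0.5285, -0.0433, 0.025], [0.5298, -0.0073, 0.025], [0.531, 0.0323, 0.025], [0.5323, 0.0684, 0.025]]
[[0.5742, -0.1215, 0.025], [0.5743, -0.0833, 0.025], [0.5769, -0.0453, 0.025], [0.5769, -0.0071, 0.025], [0.5782, 0.0311, 0.025], [0.5783, 0.0681, 0.025]]
dx/dy [np.float64(0.028658199831704104), np.float64(0.0241072966927279)]
nest front [[0.5272, -0.1021, 0.025], [0.5291, -0.0253, 0.025], [0.5317, 0.0504, 0.025]] back [[0.5743, -0.1024, 0.025], [0.5769, -0.0262, 0.025], [0.5783, 0.0496, 0.025]] [-0.0055869  -0.01774132 -0.01619825]
plate edge [array([ 0.4791, -0.1495,  0.008 ]), array([0.4853, 0.0987, 0.008 ])] holes [array([ 0.4889, -0.141 ,  0.008 ]), array([0.4952, 0.0878, 0.008 ])]
tray [array([0.4056, 0.1865, 0.028 ]), array([0.3983, 0.4027, 0.028 ]), array([0.6445, 0.2023, 0.028 ]), array([0.6377, 0.4192, 0.028 ]), array([0.4014, 0.282 , 0.028 ]), array([0.6362, 0.2927, 0.028 ])]
table [ 0.3545 -0.1627  0.001 ] 0.0009
table2 [ 4.942e-01  1.400e-01 -4.000e-04] 0.0009
anvil [ 0.5571 -0.0279  0.014 ] 0.0008
plate [ 0.4987 -0.0258  0.0084] 0.0973
knob [ 0.6795 -0.03    0.0885] 0.0011
kh [ 0.4494 -0.2213  0.0174] 0.0009
kb [ 0.5428 -0.2355  0.0091] 0.0008
tfloor [0.5192 0.253  0.0018] 0.098
rim [0.5142 0.2873 0.0237] 0.0031
rimL [0.5134 0.198  0.0269] 0.0022
knob tri [ 0.6856 -0.0326  0.0791]
```

play_rows(
  xyz=[
    [0,-50,0],
    [0,-105,0],
    [0,-160,0],
    [5,-215,0],
    [5,-270,0],
    [10,-325,0],
    [10,-375,0],
    [10,-419,0],
    [10,-419,0],
    [10,-419,0],
  ],
  rot=[
    [0,0,0],
    [0,0,0],
    [0,0,0],
    [0,0,0],
    [0,0,0],
    [0,0,0],
    [0,0,0],
    [0,0,0],
    [0,0,0],
    [0,0,0],
  ],
  grip=[1,1,1,1,1,1,1,1,1,1],
)

```text
time_s: 3.95
eef_pos: [0.4602, -0.3397, 0.3515]
eef_rot: [-0.0, 0.001, 1.0, 0.0]
wrist_force: [0.3, 0.2, -0.0]
opening: 0.999
grasp_force: 0.0
```

```bash
cat > kn.py <<'E'
from h import *
def knives(c,zh=.018,show=True):
    hsv=cv2.cvtColor(c["color"],cv2.COLOR_RGB2HSV); P=cloud(c)
    m=((P[...,2]>zh-.006)&(P[...,2]<zh+.006)&(hsv[...,1]>90)).astype(np.uint8)
    m=cv2.morphologyEx(m,cv2.MORPH_OPEN,np.ones((5,5)))
    cs,_=cv2.findContours(m,cv2.RETR_EXTERNAL,cv2.CHAIN_APPROX_NONE); out=[]
    for k in cs:
        W=np.array([ray(c,u,v,zh)[:2] for u,v in k[:,0]])
        r=cv2.minAreaRect((W*1000).astype(np.float32)); b=cv2.boxPoints(r)/1000
        L,S=max(r[1]),min(r[1])
        if 70<L<125 and 12<S<35:
            e=b[1]-b[0] if np.linalg.norm(b[1]-b[0])>np.linalg.norm(b[2]-b[1]) else b[2]-b[1]
            if e[0]<0:e=-e
            out.append((r[0][0]/1000,r[0][1]/1000,np.arctan2(e[1],e[0])))
            print("handle ctr",np.round(out[-1],4),"LxS",round(L,1),round(S,1),"px",k[:,0].mean(0).round(),"grasp+32",np.round(W.mean(0)*0+np.array(out[-1][:2])+.032*np.array([np.cos(out[-1][2]),np.sin(out[-1][2])]),4))
    return out
E
python3 - <<'E'
from kn import *
o=readout.get_obs();print(o["eef_pos"],o["eef_rot"],o["wrist_force"])
c=snap("wrist");save(c,"w2.png");np.save("w2.npy",c,allow_pickle=True)
knives(c)
E
```

```text
[ 0.46020924 -0.33966769  0.35147494] [-1.75862970e-04  5.37718686e-04  9.99999730e-01  4.68107278e-04] [ 0.27303501  0.15557693 -0.02649826]
handle ctr [ 0.4783 -0.4585 -0.1026] LxS 99.0 22.0 px [211. 198.] grasp+32 [ 0.5101 -0.4618]
handle ctr [ 0.4475 -0.2266 -0.1075] LxS 98.5 22.0 px [407. 172.] grasp+32 [ 0.4794 -0.23  ]
handle ctr [ 0.4361 -0.3937  0.0755] LxS 98.4 21.8 px [264. 161.] grasp+32 [ 0.468  -0.3913]
handle ctr [ 0.3132 -0.5086 -1.2254] LxS 102.2 22.3 px [157.  47.] grasp+32 [ 0.3241 -0.5387]
```

View pics/w2.png

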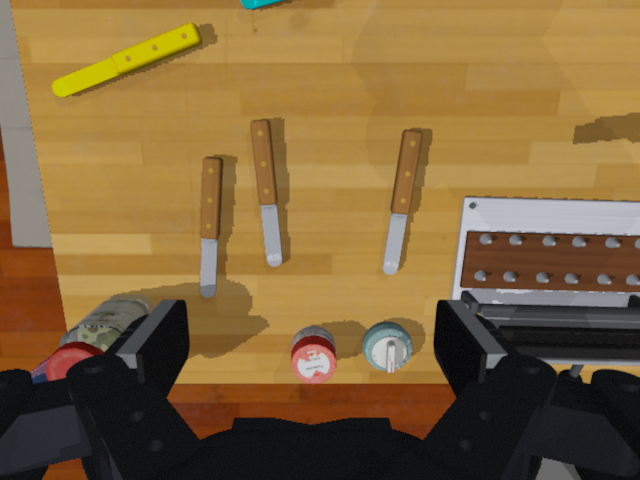

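The picture shows the three brown knives with handles at (211,198), (264,161) and (407,172), blades pointing away from the robot. Yellow is at (155,55) and the red pot and timer are at (314,355) and (387,347). The handle fit of 99x22 mm at z=18 mm confirms the height. I start with the knife nearest the rack.

play_rows(
  xyz=[
    [-6,37,10],
    [-12,74,20],
    [-19,110,40],
    [-19,110,85],
    [-19,110,130],
    [-19,110,175],
    [-19,110,220],
    [-19,110,260],
    [-19,110,295],
    [-19,110,310],
  ],
  rot=[
    [0,0,0.03],
    [0,0,0.07],
    [0,0,0.1075],
    [0,0,0.1075],
    [0,0,0.1075],
    [0,0,0.1075],
    [0,0,0.1075],
    [0,0,0.1075],
    [0,0,0.1075],
    [0,0,0.1075],
  ],
  grip=[1,1,1,1,1,1,1,1,1,1],
)

```text
time_s: 5.25
eef_pos: [0.4785, -0.2281, 0.0403]
eef_rot: [-0.001, 0.053, 0.999, 0.001]
wrist_force: [0.5, 0.7, 0.8]
opening: 0.998
grasp_force: 0.0
```

Run:
```python
from kn import *
o=readout.get_obs();print(o["eef_pos"],o["eef_rot"],o["wrist_force"])
c=snap("wrist");knives(c)
```

```text
[ 0.47854451 -0.22812041  0.04029074] [-1.09271442e-03  5.33053741e-02  9.98577313e-01  8.33075471e-04] [0.49795245 0.7009623  0.83451319]
handle ctr [ 0.4478 -0.2253 -0.1073] LxS 96.7 21.4 px [309. 200.] grasp+32 [ 0.4796 -0.2287]
```

play_rows(
  xyz=[
    [-1,0,10],
    [-1,0,18],
    [-1,0,18],
    [-1,0,18],
    [-1,0,18],
    [-1,0,18],
    [-1,0,18],
    [-1,0,18],
    [-1,0,0],
    [-1,0,-22],
  ],
  rot=[
    [0,0,0],
    [0,0,0],
    [0,0,0],
    [0,0,0],
    [0,0,0],
    [0,0,0],
    [0,0,0],
    [0,0,0],
    [0,0,0],
    [0,0,0],
  ],
  grip=[1,1,0.1,0.1,0.1,0.1,0.1,0.1,0.1,0.1],
)

```text
time_s: 6.55
eef_pos: [0.4803, -0.2301, 0.0649]
eef_rot: [-0.0, 0.054, 0.999, 0.0]
wrist_force: [0.8, -0.2, 0.9]
opening: 0.099
grasp_force: 0.0
```

Run:
```python
from kn import *
o=readout.get_obs();print(o["eef_pos"],o["opening"],o["grasp_force"])
c=snap("wrist");save(c,"w3.png");knives(c);c=snap("scene");knives(c); print("tip",ctrl.tips_ahead)
```

```text
[ 0.4802532  -0.2301234   0.06485753] 0.09879753075461431 0.0
handle ctr [ 0.4479 -0.2253 -0.1075] LxS 96.9 21.5 px [312. 192.] grasp+32 [ 0.4798 -0.2288]
handle ctr [ 0.4765 -0.4586 -0.1094] LxS 91.0 23.8 px [213. 243.] grasp+32 [ 0.5083 -0.4621]
tip 0.019
```

View pics/w3.png

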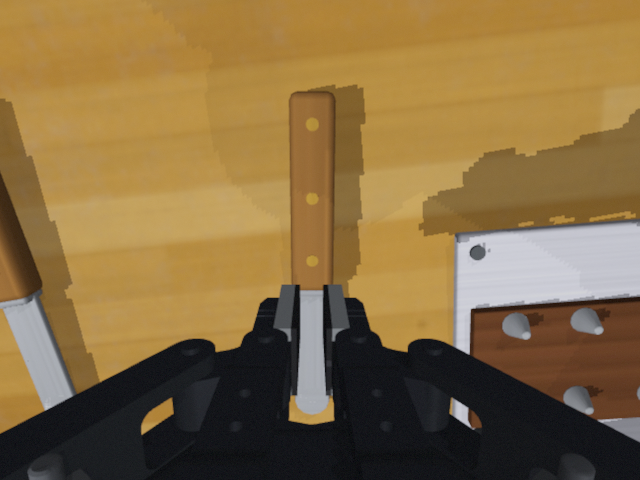

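play_rows(
  xyz=[
    [0,0,0],
    [0,0,0],
    [0,0,0],
    [0,0,0],
    [0,0,0],
    [0,0,0],
    [0,0,15],
    [0,0,30],
    [0,0,44],
    [0,0,44],
  ],
  rot=[
    [0,0,0],
    [0,0,0],
    [0,0,0],
    [0,0,0],
    [0,0,0],
    [0,0,0],
    [0,0,0],
    [0,0,0],
    [0,0,0],
    [0,0,0],
  ],
  grip=[0.6,0.6,0.6,0.6,0.6,0.6,0.6,0.6,0.6,0.6],
)

```text
time_s: 7.9
eef_pos: [0.4791, -0.2293, 0.0178]
eef_rot: [-0.002, 0.054, 0.999, 0.001]
wrist_force: [0.1, 0.5, 0.7]
opening: 0.599
grasp_force: 0.0
```

play_rows(
  xyz=[
    [0,0,0],
    [0,0,0],
    [0,0,0],
    [0,0,0],
    [0,0,0],
    [0,0,0],
    [0,0,0],
    [0,0,0],
    [0,0,0],
    [0,0,0],
  ],
  rot=[
    [0,0,0],
    [0,0,0],
    [0,0,0],
    [0,0,0],
    [0,0,0],
    [0,0,0],
    [0,0,0],
    [0,0,0],
    [0,0,0],
    [0,0,0],
  ],
  grip=[0.05,0.05,0.05,0.05,0.05,0.05,0.05,0.05,0.05,0.05],
)

```text
time_s: 9.15
eef_pos: [0.4804, -0.2302, 0.0198]
eef_rot: [0.0, 0.054, 0.999, -0.0]
wrist_force: [0.9, 0.5, -0.1]
opening: 0.052
grasp_force: 0.0
```

Run:
```python
from kn import *
o=readout.get_obs();print(o)
c=snap("wrist");save(c,"w4.png");knives(c)
```

```text
{'time_s': 9.15, 'q': array([-6.69872543e-01,  3.65253375e-01,  1.84190840e+00, -3.51296602e-06,
        9.34419552e-01, -2.13233861e+00]), 'dq': array([-0.00179816, -0.00070066, -0.00041777,  0.00011265, -0.00098816,
        0.00152011]), 'joint_efforts': array([ 1.81790274e-03, -4.48684609e+01, -2.63696802e+01, -2.53187909e-04,
        6.17153473e-04, -2.62404421e-05]), 'eef_pos': array([ 0.48037962, -0.23021018,  0.01977394]), 'eef_rot': array([ 3.80625554e-06,  5.41376059e-02,  9.98533484e-01, -4.42316207e-06]), 'wrist_force': array([ 0.93745855,  0.45782649, -0.08115809]), 'torque': array([-0.02053265, -0.02020149, -0.03749381]), 'grasp_force': 0.0, 'opening': 0.05168185043343479}
handle ctr [ 0.448  -0.2254 -0.1075] LxS 97.0 21.3 px [312. 204.] grasp+32 [ 0.4798 -0.2288]
```

View pics/w4.png

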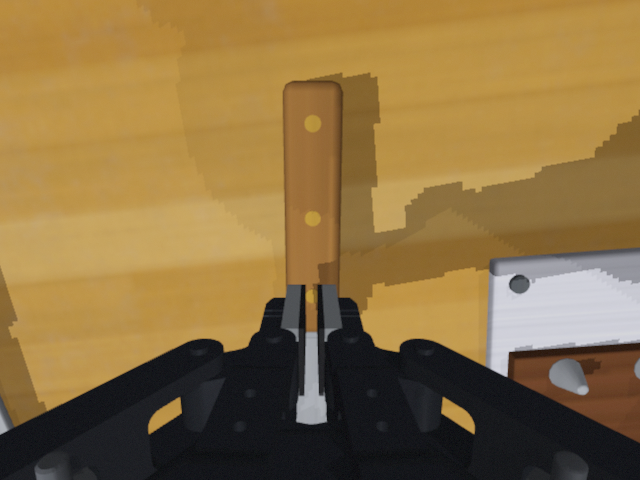

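Run:
```python
from kn import *
c=snap("wrist");P=cloud(c)
for v in (286,290,300,320,340,360,380,395): print(v,[P[v,u].round(3).tolist() for u in (292,299,312,326,332)])
print(np.array(c["hand_eye"]).round(4).tolist())
s=snap("side"); cr=cv2.resize(s["color"][200:320,260:420],(800,600),interpolation=3); cv2.imwrite("pics/s4.png",cr[:,:,::-1])
```

```text
286 [[0.469, -0.235, 0.035], [0.469, -0.233, 0.035], [0.477, -0.229, 0.017], [0.47, -0.223, 0.034], [0.47, -0.221, 0.035]]
290 [[0.469, -0.235, 0.038], [0.469, -0.232, 0.038], [0.478, -0.229, 0.017], [0.47, -0.223, 0.038], [0.47, -0.221, 0.038]]
300 [[0.469, -0.234, 0.047], [0.47, -0.232, 0.046], [0.482, -0.229, 0.019], [0.47, -0.223, 0.047], [0.471, -0.221, 0.046]]
320 [[0.469, -0.234, 0.061], [0.47, -0.232, 0.061], [0.492, -0.23, 0.016], [0.47, -0.224, 0.061], [0.471, -0.222, 0.06]]
340 [[0.468, -0.233, 0.074], [0.473, -0.232, 0.066], [0.504, -0.232, 0.011], [0.474, -0.224, 0.066], [0.469, -0.223, 0.074]]
360 [[0.468, -0.233, 0.085], [0.48, -0.233, 0.065], [0.514, -0.233, 0.01], [0.475, -0.225, 0.075], [0.469, -0.223, 0.084]]
380 [[0.478, -0.234, 0.077], [0.486, -0.234, 0.066], [0.524, -0.234, 0.01], [0.481, -0.225, 0.074], [0.473, -0.224, 0.086]]
395 [[0.482, -0.235, 0.078], [0.532, -0.241, 0.01], [0.531, -0.235, 0.012], [0.485, -0.226, 0.075], [0.484, -0.224, 0.076]]
[[0.0002, -0.9649, -0.2626, 0.066], [1.0, 0.0003, -0.0004, 0.0008], [0.0005, -0.2626, 0.9649, -0.1513], [0.0, 0.0, 0.0, 1.0]]
```

View pics/s4.png

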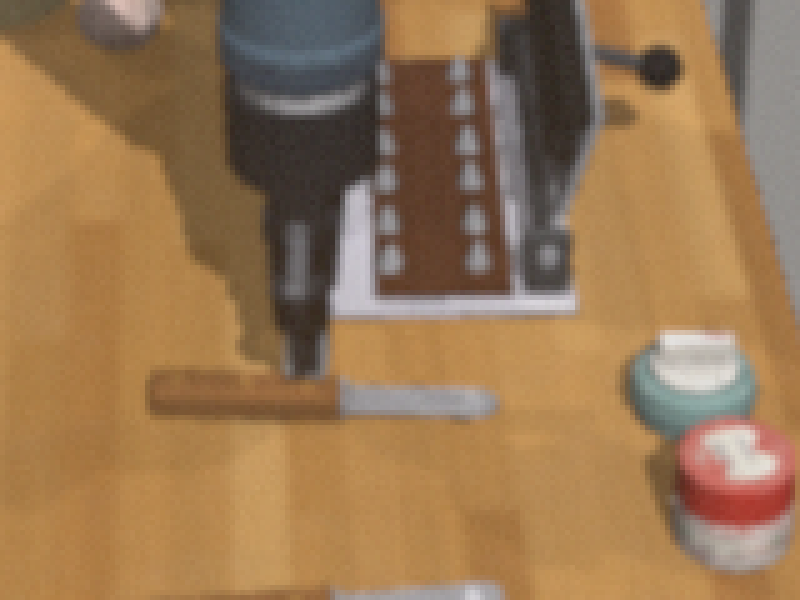

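The fingertips stand about 33 mm farther back than eef_pos implies: depth puts them at z≈0.034 with the TCP at 0.020, and the side view at (305,375) shows them just above the handle. I'll use tips = eef_z + 0.0145 from here on.

play_rows(
  xyz=[
    [0,0,-15],
    [0,0,-15],
    [0,0,-15],
    [0,0,-15],
    [0,0,-15],
    [0,0,-15],
    [0,0,0],
    [0,0,12],
    [0,0,22],
    [0,0,30],
  ],
  rot=[
    [0,0,0],
    [0,0,0],
    [0,0,0],
    [0,0,0],
    [0,0,0],
    [0,0,0],
    [0,0,0],
    [0,0,0],
    [0,0,0],
    [0,0,0],
  ],
  grip=[0.6,0.6,0.6,0.6,0.6,0.6,0.6,0.6,0.6,0.6],
)

```text
time_s: 10.55
eef_pos: [0.48, -0.2299, -0.0114]
eef_rot: [-0.0, 0.054, 0.999, 0.0]
wrist_force: [0.4, -0.2, -0.2]
opening: 0.601
grasp_force: 0.0
```

play_rows(
  xyz=[
    [0,0,0],
    [0,0,0],
    [0,0,0],
    [0,0,0],
    [0,0,0],
    [0,0,0],
    [0,0,0],
    [0,0,0],
    [0,0,0],
    [0,0,0],
  ],
  rot=[
    [0,0,0],
    [0,0,0],
    [0,0,0],
    [0,0,0],
    [0,0,0],
    [0,0,0],
    [0,0,0],
    [0,0,0],
    [0,0,0],
    [0,0,0],
  ],
  grip=[0.05,0.05,0.05,0.05,0.05,0.05,0.05,0.05,0.05,0.05],
)

```text
time_s: 11.8
eef_pos: [0.4814, -0.2309, -0.0092]
eef_rot: [0.001, 0.054, 0.999, -0.001]
wrist_force: [-1.3, 0.1, 5.8]
opening: 0.24
grasp_force: 62.2
```

play_rows(
  xyz=[
    [0,0,-30],
    [0,0,-60],
    [3,35,-60],
    [6,80,-60],
    [9,125,-60],
    [12,170,-60],
    [14,215,-60],
    [16,255,-60],
    [16,282,-60],
    [16,282,-60],
  ],
  rot=[
    [0,0,0],
    [0,0,0],
    [0,0,-0.02],
    [0,0,-0.04],
    [0,0,-0.06],
    [0,0,-0.082],
    [0,0,-0.082],
    [0,0,-0.082],
    [0,0,-0.082],
    [0,0,-0.082],
  ],
  grip=[0.05,0.05,0.05,0.05,0.05,0.05,0.05,0.05,0.05,0.05],
)

```text
time_s: 13.05
eef_pos: [0.4948, 0.0535, 0.0497]
eef_rot: [-0.0, 0.012, 1.0, 0.0]
wrist_force: [0.1, -0.2, -1.2]
opening: 0.242
grasp_force: 59.8
```

Run:
```python
from kn import *
o=readout.get_obs();print(o["eef_pos"],o["eef_rot"],o["opening"],o["grasp_force"],o["wrist_force"])
c=snap("wrist");save(c,"w5.png");knives(c,.018+o["eef_pos"][2]+.0092)
```

```text
[0.49476257 0.0534586  0.04969589] [-5.34206930e-05  1.16004501e-02  9.99932709e-01  6.24444533e-05] 0.24179346279943703 59.800270199775696 [ 0.1354577  -0.24981761 -1.15091855]
handle ctr [ 0.4612  0.0551 -0.0232] LxS 96.8 21.2 px [311. 215.] grasp+32 [0.4932 0.0543]
```

View pics/w5.png

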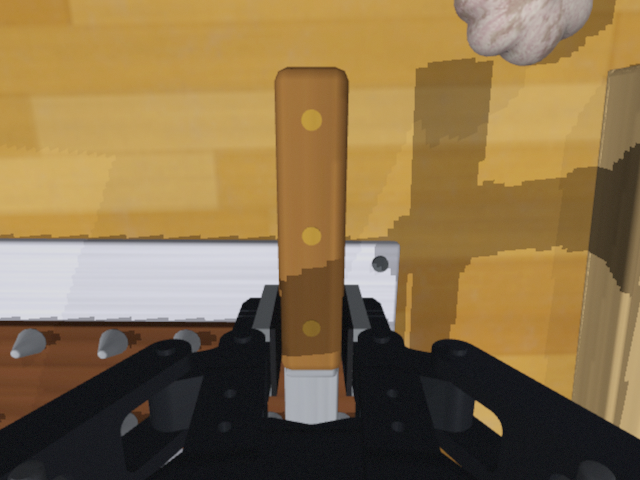

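play_rows(
  xyz=[
    [-1,-2,0],
    [-1,-2,10],
    [-1,-2,20],
    [-1,-2,28],
    [-1,-2,34],
    [-1,-2,40],
    [-1,-2,45],
    [-1,-2,49],
    [-1,-2,49],
    [-1,-2,49],
  ],
  rot=[
    [0,0,0],
    [0,0,0],
    [0,0,0],
    [0,0,0],
    [0,0,0],
    [0,0,0],
    [0,0,0],
    [0,0,0],
    [0,0,0],
    [0,0,0],
  ],
  grip=[0.05,0.05,0.05,0.05,0.05,0.05,0.05,0.05,0.05,0.05],
)

```text
time_s: 14.35
eef_pos: [0.4961, 0.0498, 0.001]
eef_rot: [0.0, 0.013, 1.0, -0.0]
wrist_force: [0.2, 0.3, -0.4]
opening: 0.239
grasp_force: 64.5
```

play_rows(
  xyz=[
    [0,0,0],
    [0,0,0],
    [0,0,0],
    [0,0,0],
    [0,0,0],
    [0,0,0],
    [0,0,0],
    [0,0,-20],
    [0,0,-60],
    [0,0,-90],
  ],
  rot=[
    [0,0,0],
    [0,0,0],
    [0,0,0],
    [0,0,0],
    [0,0,0],
    [0,0,0],
    [0,0,0],
    [0,0,0],
    [0,0,0],
    [0,0,0],
  ],
  grip=[0.6,0.6,0.6,0.6,0.6,0.6,0.6,0.6,0.6,0.6],
)

```text
time_s: 15.6
eef_pos: [0.4962, 0.0498, 0.0922]
eef_rot: [0.0, 0.013, 1.0, -0.0]
wrist_force: [0.4, 0.1, -0.4]
opening: 0.605
grasp_force: 0.0
```

Run:
```python
from kn import *
o=readout.get_obs();print(o["eef_pos"],o["eef_rot"],o["opening"],o["grasp_force"],o["wrist_force"])
c=snap("wrist");knives(c,.026);c=snap("scene");knives(c)
```

```text
[0.49618084 0.04981274 0.09217039] [ 4.16843912e-04  1.31601764e-02  9.99913313e-01 -4.32612360e-05] 0.6046004689582867 0.0 [ 0.39241494  0.08670303 -0.38871622]
handle ctr [ 0.4624  0.0516 -0.0259] LxS 97.3 21.4 px [312. 182.] grasp+32 [0.4944 0.0508]
handle ctr [ 0.4314 -0.3952  0.0716] LxS 83.6 22.1 px [237. 233.] grasp+32 [ 0.4633 -0.3929]
```

play_rows(
  xyz=[
    [0,-25,-30],
    [2,-70,-40],
    [4,-117,-40],
    [6,-165,-40],
    [8,-215,-40],
    [10,-265,-40],
    [12,-315,-40],
    [14,-360,-40],
    [16,-405,-30],
    [16,-442,-10],
  ],
  rot=[
    [0,0,0],
    [0,0,-0.02],
    [0,0,-0.04],
    [0,0,-0.06],
    [0,0,-0.08],
    [0,0,-0.1015],
    [0,0,-0.1015],
    [0,0,-0.1015],
    [0,0,-0.1015],
    [0,0,-0.1015],
  ],
  grip=[0.6,0.6,0.6,0.6,0.6,0.6,0.6,0.6,0.6,0.6],
)

```text
time_s: 16.95
eef_pos: [0.468, -0.3937, 0.1002]
eef_rot: [0.0, -0.037, 0.999, -0.0]
wrist_force: [-0.0, 0.2, -0.3]
opening: 0.603
grasp_force: 0.0
```

Run:
```python
from kn import *
o=readout.get_obs();print(o["eef_pos"],o["eef_rot"],o["opening"])
c=snap("wrist");knives(c)
```

```text
[ 0.46802254 -0.39371256  0.10015684] [ 2.80509973e-04 -3.71366105e-02  9.99310063e-01 -4.38238467e-04] 0.6027500667365322
handle ctr [ 0.478  -0.4586 -0.1038] LxS 98.2 21.8 px [199. 242.] grasp+32 [ 0.5098 -0.4619]
handle ctr [ 0.4362 -0.3946  0.0755] LxS 97.5 21.5 px [312. 183.] grasp+32 [ 0.4682 -0.3922]
```

play_rows(
  xyz=[
    [0,2,25],
    [0,2,50],
    [0,2,75],
    [0,2,95],
    [0,2,105],
    [0,2,110],
    [0,2,110],
    [0,2,110],
    [0,2,110],
    [0,2,110],
  ],
  rot=[
    [0,0,0],
    [0,0,0],
    [0,0,0],
    [0,0,0],
    [0,0,0],
    [0,0,0],
    [0,0,0],
    [0,0,0],
    [0,0,0],
    [0,0,0],
  ],
  grip=[0.6,0.6,0.6,0.6,0.6,0.6,0.05,0.05,0.05,0.05],
)

```text
time_s: 18.25
eef_pos: [0.4687, -0.3903, -0.0081]
eef_rot: [0.001, -0.038, 0.999, -0.001]
wrist_force: [0.2, -0.4, 5.8]
opening: 0.242
grasp_force: 61.5
```

play_rows(
  xyz=[
    [0,0,0],
    [0,0,0],
    [0,0,-10],
    [0,0,-30],
    [0,0,-60],
    [0,0,-60],
    [0,0,-60],
    [0,0,-60],
    [0,0,-60],
    [0,0,-60],
  ],
  rot=[
    [0,0,0],
    [0,0,0],
    [0,0,0],
    [0,0,0],
    [0,0,0],
    [0,0,0],
    [0,0,0],
    [0,0,0],
    [0,0,0],
    [0,0,0],
  ],
  grip=[0.05,0.05,0.05,0.05,0.05,0.05,0.05,0.05,0.05,0.05],
)

```text
time_s: 19.5
eef_pos: [0.4679, -0.3893, 0.0501]
eef_rot: [-0.0, -0.038, 0.999, 0.0]
wrist_force: [-0.0, -0.1, -0.9]
opening: 0.243
grasp_force: 60.8
```

Run:
```python
from kn import *
o=readout.get_obs();print(o["eef_pos"],o["eef_rot"],o["opening"])
c=snap("wrist");knives(c,.018+o["eef_pos"][2]+.0098)
```

```text
[ 0.46787728 -0.38931446  0.0501398 ] [-3.18322798e-04 -3.75748929e-02  9.99293675e-01  4.20420021e-04] 0.24288218413444257
handle ctr [ 0.4352 -0.3911  0.0759] LxS 95.1 20.6 px [311. 220.] grasp+32 [ 0.4671 -0.3887]
```

play_rows(
  xyz=[
    [-6,40,0],
    [-12,85,0],
    [-18,130,0],
    [-24,175,0],
    [-30,220,0],
    [-36,265,0],
    [-43,305,0],
    [-48,340,0],
    [-52,362,0],
    [-52,362,0],
  ],
  rot=[
    [0,0,0],
    [0,0,0.02],
    [0,0,0.04],
    [0,0,0.06],
    [0,0,0.08],
    [0,0,0.101],
    [0,0,0.101],
    [0,0,0.101],
    [0,0,0.101],
    [0,0,0.101],
  ],
  grip=[0.05,0.05,0.05,0.05,0.05,0.05,0.05,0.05,0.05,0.05],
)

```text
time_s: 20.8
eef_pos: [0.4927, -0.0234, 0.0508]
eef_rot: [-0.0, 0.012, 1.0, 0.0]
wrist_force: [0.8, 0.1, -0.8]
opening: 0.24
grasp_force: 60.7
```

Run:
```python
from kn import *
o=readout.get_obs();print(o["eef_pos"],o["eef_rot"],o["opening"])
c=snap("wrist");knives(c,.018+o["eef_pos"][2]+.009)
```

```text
[ 0.49270273 -0.02338188  0.05075664] [-5.73995717e-05  1.15674902e-02  9.99933091e-01  6.56136429e-05] 0.24033750417744867
handle ctr [ 0.46   -0.0219 -0.0239] LxS 96.0 21.0 px [311. 218.] grasp+32 [ 0.492  -0.0226]
```

Down to z≈0.002, release, rise.

play_rows(
  xyz=[
    [0,-1,10],
    [0,-1,20],
    [0,-1,28],
    [0,-1,34],
    [0,-1,40],
    [0,-1,45],
    [0,-1,49],
    [0,-1,49],
    [0,-1,49],
    [0,-1,49],
  ],
  rot=[
    [0,0,0],
    [0,0,0],
    [0,0,0],
    [0,0,0],
    [0,0,0],
    [0,0,0],
    [0,0,0],
    [0,0,0],
    [0,0,0],
    [0,0,0],
  ],
  grip=[0.05,0.05,0.05,0.05,0.05,0.05,0.05,0.05,0.05,0.6],
)

```text
time_s: 22.1
eef_pos: [0.493, -0.0258, 0.0021]
eef_rot: [0.0, 0.013, 1.0, -0.0]
wrist_force: [-0.2, -0.0, 0.7]
opening: 0.441
grasp_force: 0.0
```

play_rows(
  xyz=[
    [0,0,0],
    [0,0,0],
    [0,0,0],
    [0,0,0],
    [0,0,0],
    [0,0,0],
    [0,0,0],
    [0,0,-20],
    [0,0,-60],
    [0,0,-90],
  ],
  rot=[
    [0,0,0],
    [0,0,0],
    [0,0,0],
    [0,0,0],
    [0,0,0],
    [0,0,0],
    [0,0,0],
    [0,0,0],
    [0,0,0],
    [0,0,0],
  ],
  grip=[0.6,0.6,0.6,0.6,0.6,0.6,0.6,0.6,0.6,0.6],
)

```text
time_s: 23.35
eef_pos: [0.493, -0.0258, 0.0932]
eef_rot: [0.0, 0.013, 1.0, -0.0]
wrist_force: [-0.4, -0.7, -0.0]
opening: 0.602
grasp_force: 0.0
```

Run:
```python
from kn import *
o=readout.get_obs();print(o["eef_pos"],o["eef_rot"],o["opening"],o["wrist_force"])
c=snap("wrist");knives(c,.026);c=snap("scene");knives(c)
```

```text
[ 0.49302774 -0.02579265  0.09317408] [ 3.81354250e-04  1.28604904e-02  9.99917220e-01 -1.24668215e-04] 0.60169912801488 [-0.41383213 -0.70700684 -0.01644379]
handle ctr [ 0.4626  0.0498 -0.0264] LxS 97.5 21.8 px [450. 183.] grasp+32 [0.4946 0.0489]
handle ctr [ 0.4603 -0.0236 -0.044 ] LxS 97.4 21.3 px [313. 184.] grasp+32 [ 0.4923 -0.025 ]
```

play_rows(
  xyz=[
    [0,-25,-30],
    [-4,-70,-40],
    [-8,-117,-40],
    [-12,-165,-40],
    [-16,-215,-40],
    [-20,-265,-40],
    [-24,-315,-40],
    [-29,-360,-40],
    [-29,-400,-30],
    [-29,-436,-10],
  ],
  rot=[
    [0,0,0],
    [0,0,0.02],
    [0,0,0.04],
    [0,0,0.06],
    [0,0,0.077],
    [0,0,0.077],
    [0,0,0.077],
    [0,0,0.077],
    [0,0,0.077],
    [0,0,0.077],
  ],
  grip=[0.6,0.6,0.6,0.6,0.6,0.6,0.6,0.6,0.6,0.6],
)

```text
time_s: 24.7
eef_pos: [0.5104, -0.4642, 0.101]
eef_rot: [0.0, 0.052, 0.999, -0.0]
wrist_force: [0.2, 0.5, -0.3]
opening: 0.595
grasp_force: 0.0
```

Run:
```python
from kn import *
o=readout.get_obs();print(o["eef_pos"],o["eef_rot"],o["opening"])
c=snap("wrist");knives(c)
```

```text
[ 0.51042636 -0.46416628  0.10101258] [ 2.75090459e-04  5.16261286e-02  9.98666389e-01 -3.33729781e-04] 0.5953334709359828
handle ctr [ 0.4786 -0.4599 -0.1033] LxS 97.2 21.5 px [312. 179.] grasp+32 [ 0.5105 -0.4632]
```

play_rows(
  xyz=[
    [0,1,25],
    [0,1,50],
    [0,1,75],
    [0,1,95],
    [0,1,105],
    [0,1,111],
    [0,1,111],
    [0,1,111],
    [0,1,111],
    [0,1,111],
  ],
  rot=[
    [0,0,0],
    [0,0,0],
    [0,0,0],
    [0,0,0],
    [0,0,0],
    [0,0,0],
    [0,0,0],
    [0,0,0],
    [0,0,0],
    [0,0,0],
  ],
  grip=[0.6,0.6,0.6,0.6,0.6,0.6,0.05,0.05,0.05,0.05],
)

```text
time_s: 26.0
eef_pos: [0.5111, -0.462, -0.0081]
eef_rot: [0.001, 0.051, 0.999, -0.001]
wrist_force: [0.3, 0.5, 4.7]
opening: 0.244
grasp_force: 61.9
```

play_rows(
  xyz=[
    [0,0,0],
    [0,0,0],
    [0,0,-10],
    [0,0,-30],
    [0,0,-60],
    [0,0,-60],
    [0,0,-60],
    [0,0,-60],
    [0,0,-60],
    [0,0,-60],
  ],
  rot=[
    [0,0,0],
    [0,0,0],
    [0,0,0],
    [0,0,0],
    [0,0,0],
    [0,0,0],
    [0,0,0],
    [0,0,0],
    [0,0,0],
    [0,0,0],
  ],
  grip=[0.05,0.05,0.05,0.05,0.05,0.05,0.05,0.05,0.05,0.05],
)

```text
time_s: 27.25
eef_pos: [0.5104, -0.461, 0.0501]
eef_rot: [-0.0, 0.051, 0.999, 0.0]
wrist_force: [-0.7, -0.1, -0.7]
opening: 0.242
grasp_force: 61.3
```

Run:
```python
from kn import *
o=readout.get_obs();print(o["eef_pos"],o["eef_rot"],o["opening"])
c=snap("wrist");knives(c,.018+o["eef_pos"][2]+.0098)
```

```text
[ 0.51035918 -0.46099576  0.05008927] [-3.56383525e-04  5.13592114e-02  9.98680099e-01  4.05044103e-04] 0.24173802220791862
handle ctr [ 0.4781 -0.4568 -0.1003] LxS 95.3 20.4 px [310. 220.] grasp+32 [ 0.5099 -0.46  ]
```

play_rows(
  xyz=[
    [6,40,0],
    [12,85,0],
    [18,130,0],
    [25,175,0],
    [32,215,0],
    [39,255,0],
    [46,295,0],
    [52,330,0],
    [57,356,0],
    [57,356,0],
  ],
  rot=[
    [0,0,0],
    [0,0,-0.02],
    [0,0,-0.04],
    [0,0,-0.06],
    [0,0,-0.077],
    [0,0,-0.077],
    [0,0,-0.077],
    [0,0,-0.077],
    [0,0,-0.077],
    [0,0,-0.077],
  ],
  grip=[0.05,0.05,0.05,0.05,0.05,0.05,0.05,0.05,0.05,0.05],
)

```text
time_s: 28.55
eef_pos: [0.4901, -0.0997, 0.0507]
eef_rot: [-0.0, 0.012, 1.0, 0.0]
wrist_force: [-0.8, -1.0, -1.1]
opening: 0.242
grasp_force: 61.3
```

Run:
```python
from kn import *
o=readout.get_obs();print(o["eef_pos"],o["eef_rot"],o["opening"],o["grasp_force"])
c=snap("wrist");knives(c,.018+o["eef_pos"][2]+.009)
```

```text
[ 0.49007982 -0.09969703  0.05072257] [-2.26077655e-04  1.15892908e-02  9.99932803e-01  1.66115039e-04] 0.2421847121801315 61.3222074508667
handle ctr [ 0.4577 -0.0982 -0.0197] LxS 96.1 21.0 px [310. 218.] grasp+32 [ 0.4897 -0.0988]
```

play_rows(
  xyz=[
    [0,-1,10],
    [0,-1,20],
    [0,-1,28],
    [0,-1,34],
    [0,-1,40],
    [0,-1,45],
    [0,-1,49],
    [0,-1,49],
    [0,-1,49],
    [0,-1,49],
  ],
  rot=[
    [0,0,0],
    [0,0,0],
    [0,0,0],
    [0,0,0],
    [0,0,0],
    [0,0,0],
    [0,0,0],
    [0,0,0],
    [0,0,0],
    [0,0,0],
  ],
  grip=[0.05,0.05,0.05,0.05,0.05,0.05,0.05,0.05,0.05,0.6],
)

```text
time_s: 29.85
eef_pos: [0.4901, -0.1019, 0.0017]
eef_rot: [-0.0, 0.013, 1.0, 0.0]
wrist_force: [0.1, 0.1, 0.1]
opening: 0.442
grasp_force: 0.0
```

play_rows(
  xyz=[
    [0,0,0],
    [0,0,0],
    [0,0,0],
    [0,0,-20],
    [0,0,-60],
    [0,0,-100],
    [20,25,-140],
    [40,50,-180],
    [50,70,-220],
    [50,70,-240],
  ],
  rot=[
    [0,0,0],
    [0,0,0],
    [0,0,0],
    [0,0,0],
    [0,0,0],
    [0,0,0],
    [0,0,0],
    [0,0,0],
    [0,0,0],
    [0,0,0],
  ],
  grip=[0.6,0.6,0.6,0.6,0.6,0.6,0.6,0.6,0.6,0.6],
)

```text
time_s: 31.1
eef_pos: [0.4423, -0.03, 0.2443]
eef_rot: [0.002, 0.012, 1.0, -0.0]
wrist_force: [0.8, -0.4, -1.3]
opening: 0.599
grasp_force: 0.0
```

Run:
```python
from kn import *
o=readout.get_obs();print(o["eef_pos"],o["eef_rot"],o["opening"],o["wrist_force"])
c=snap("wrist");save(c,"w6.png");knives(c,.026);np.save("w6.npy",c,allow_pickle=True)
```

```text
[ 0.44234231 -0.02995125  0.24427239] [ 1.66284579e-03  1.19700567e-02  9.99926902e-01 -3.79128517e-04] 0.5994706313458852 [ 0.77229661 -0.35126818 -1.25480946]
handle ctr [0.6016 0.2805 0.1851] LxS 85.8 32.3 px [630. 354.] grasp+32 [0.6331 0.2864]
handle ctr [ 0.4622  0.0506 -0.0255] LxS 98.1 21.8 px [399. 216.] grasp+32 [0.4942 0.0498]
handle ctr [ 0.4587 -0.0995 -0.0652] LxS 98.5 21.0 px [236. 217.] grasp+32 [ 0.4906 -0.1016]
handle ctr [ 0.4596 -0.0236 -0.0429] LxS 98.1 21.7 px [318. 216.] grasp+32 [ 0.4916 -0.0249]
handle ctr [ 0.4667  0.2022 -0.0335] LxS 122.8 29.5 px [560. 209.] grasp+32 [0.4987 0.2012]
```

View pics/w6.png

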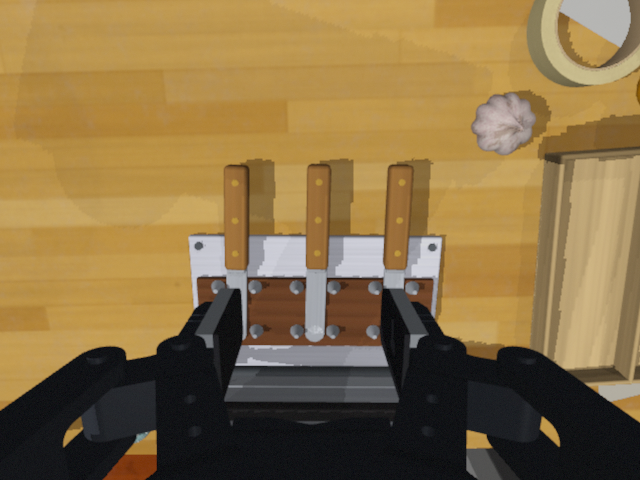

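The picture shows the three knives seated between their pins at (236,240), (318,240) and (398,240), bar still back. Next is the knob.

play_rows(
  xyz=[
    [-35,1,0],
    [-75,2,0],
    [-115,3,0],
    [-155,4,0],
    [-195,5,0],
    [-225,6,0],
    [-242,6,10],
    [-242,6,40],
    [-242,6,60],
    [-242,6,60],
  ],
  rot=[
    [0,0,0],
    [0,0,0],
    [0,0,0],
    [0,0,0],
    [0,0,0],
    [0,0,0],
    [0,0,0],
    [0,0,0],
    [0,0,0],
    [0,0,0],
  ],
  grip=[0.6,0.6,0.6,0.6,0.6,0.6,0.6,0.6,0.6,0.6],
)

```text
time_s: 32.4
eef_pos: [0.6825, -0.0311, 0.1786]
eef_rot: [-0.003, 0.013, 1.0, 0.001]
wrist_force: [0.2, -0.3, 0.3]
opening: 0.603
grasp_force: 0.0
```

Run:
```python
from kn import *
o=readout.get_obs();print(o["eef_pos"],o["eef_rot"],o["wrist_force"])
s=snap("side"); cr=cv2.resize(s["color"][140:280,290:450],(686,600),interpolation=3); cv2.imwrite("pics/s7.png",cr[:,:,::-1])
for f,k in (("scene",snap("scene")),):
    a=k["color"].astype(int).sum(2); 
    print(a[285:305:2,346:362:2])
```

```text
[ 0.68249318 -0.03106935  0.17864554] [-2.65823059e-03  1.30015540e-02  9.99911781e-01  5.69503684e-04] [ 0.19091994 -0.27550698  0.27611994]
[[251 245 234 232 257 208 223 224]
 [393 387 380 315 258 314 358 323]
 [402 403 407 340 257 348 409 405]
 [472 463 451 326 226 333 397 398]
 [584 565 417 207 133 208 411 525]
 [425 372 183 152 155 137 356 478]
 [450 386 177 147 152 126 268 427]
 [438 417 257 131 121 159 367 442]
 [432 437 407 309 289 364 428 438]
 [431 433 434 437 432 435 433 433]]
```

View pics/s7.png

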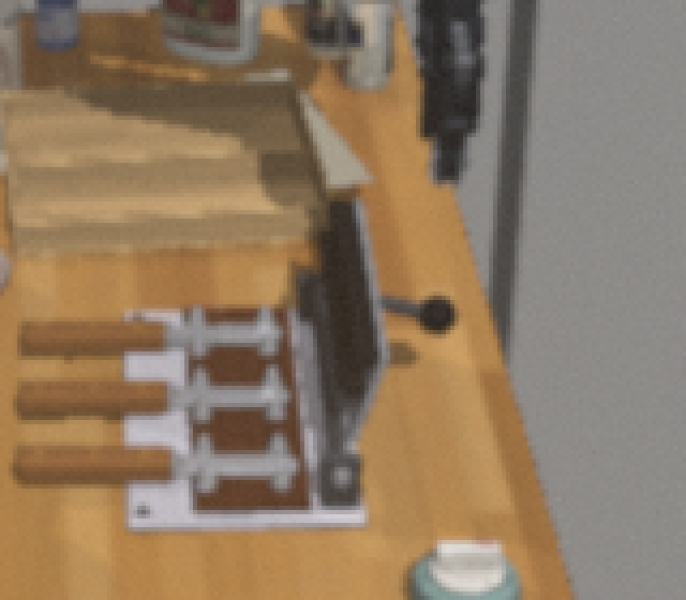

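play_rows(
  xyz=[
    [-2,0,30],
    [-2,0,60],
    [-2,0,90],
    [-2,0,115],
    [-2,0,128],
    [-2,0,131],
    [-2,0,131],
    [-2,0,131],
    [-2,0,131],
    [-2,0,131],
  ],
  rot=[
    [0,0,0],
    [0,0,0],
    [0,0,0],
    [0,0,0],
    [0,0,0],
    [0,0,0],
    [0,0,0],
    [0,0,0],
    [0,0,0],
    [0,0,0],
  ],
  grip=[0.6,0.6,0.6,0.6,0.6,0.6,0.6,0.05,0.05,0.05],
)

```text
time_s: 33.75
eef_pos: [0.6872, -0.0334, 0.0526]
eef_rot: [0.001, 0.013, 1.0, -0.001]
wrist_force: [-1.5, -5.1, 3.5]
opening: 0.27
grasp_force: 58.5
```

play_rows(
  xyz=[
    [0,0,0],
    [0,0,0],
    [0,0,0],
    [0,0,0],
    [0,0,0],
    [0,0,0],
    [0,0,0],
    [0,0,0],
    [0,0,0],
    [0,0,0],
  ],
  rot=[
    [0,0,0],
    [0,0,0],
    [0,0,0],
    [0,0,0],
    [0,0,0],
    [0,0,0],
    [0,0,0],
    [0,0,0],
    [0,0,0],
    [0,0,0],
  ],
  grip=[0.05,0.05,0.05,0.05,0.05,0.05,0.05,0.05,0.05,0.05],
)

```text
time_s: 35.0
eef_pos: [0.6872, -0.0333, 0.0526]
eef_rot: [0.001, 0.013, 1.0, -0.001]
wrist_force: [-0.9, -4.9, 3.7]
opening: 0.269
grasp_force: 58.5
```

play_rows(
  xyz=[
    [4.5,0,-6.5],
    [9.3,0,-12.2],
    [15,0,-17.5],
    [20.7,0,-22.4],
    [27,0,-26.7],
    [33.9,0,-30.5],
    [41,0,-33.5],
    [48.3,0,-35.9],
    [56,0,-37.5],
    [63.4,0,-38.5],
  ],
  rot=[
    [0,0,0],
    [0,0,0],
    [0,0,0],
    [0,0,0],
    [0,0,0],
    [0,0,0],
    [0,0,0],
    [0,0,0],
    [0,0,0],
    [0,0,0],
  ],
  grip=[0.05,0.05,0.05,0.05,0.05,0.05,0.05,0.05,0.05,0.05],
)

```text
time_s: 36.25
eef_pos: [0.6199, -0.0312, 0.0858]
eef_rot: [-0.003, 0.013, 1.0, -0.001]
wrist_force: [-1.2, -7.4, -13.9]
opening: 0.083
grasp_force: 58.0
```

Run:
```python
from kn import *
s=snap("side"); cr=cv2.resize(s["color"][140:280,290:450],(686,600),interpolation=3); cv2.imwrite("pics/s8.png",cr[:,:,::-1])
```

```text
(no output)
```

View pics/s8.png

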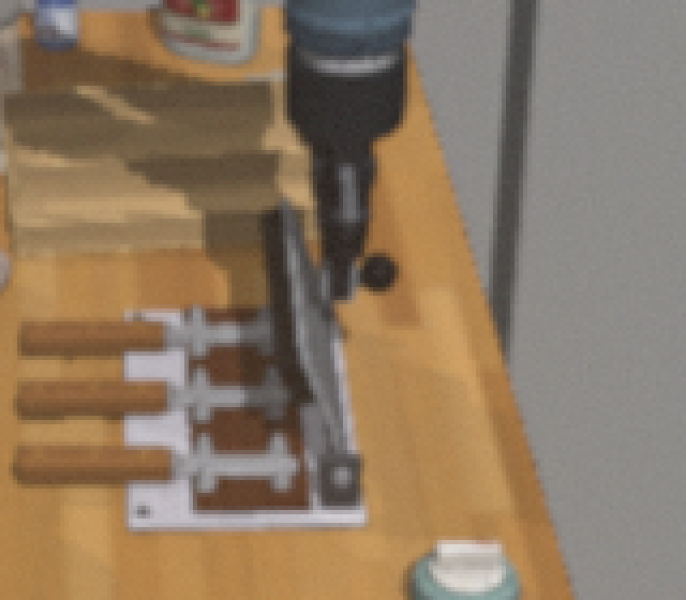

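The side view shows the bar past its balance, leaning towards the robot, with the fingers on the stalk and the knob behind them at (378,272). I'll loosen slightly, so the knob rests against the fingers, and lower it along the arc.

play_rows(
  xyz=[
    [0,0,0],
    [0,0,0],
    [7,0,-2],
    [14,0,-4],
    [21,0,-5],
    [28,0,-5],
    [35,0,-4],
    [42,0,-2],
    [50,0,0],
    [58,0,2],
  ],
  rot=[
    [0,0,0],
    [0,0,0],
    [0,0,0],
    [0,0,0],
    [0,0,0],
    [0,0,0],
    [0,0,0],
    [0,0,0],
    [0,0,0],
    [0,0,0],
  ],
  grip=[0.2,0.2,0.2,0.2,0.2,0.2,0.2,0.2,0.2,0.2],
)

```text
time_s: 37.55
eef_pos: [0.5641, -0.0283, 0.0868]
eef_rot: [-0.0, 0.013, 1.0, -0.0]
wrist_force: [-2.4, -0.3, -1.7]
opening: 0.201
grasp_force: 1.3
```

play_rows(
  xyz=[
    [0,0,0],
    [0,0,0],
    [0,0,0],
    [0,0,-30],
    [0,0,-60],
    [0,0,-90],
    [20,0,-110],
    [30,0,-130],
    [40,0,-150],
    [40,0,-150],
  ],
  rot=[
    [0,0,0],
    [0,0,0],
    [0,0,0],
    [0,0,0],
    [0,0,0],
    [0,0,0],
    [0,0,0],
    [0,0,0],
    [0,0,0],
    [0,0,0],
  ],
  grip=[0.7,0.7,0.7,0.7,0.7,0.7,0.7,0.7,0.7,0.7],
)

```text
time_s: 38.8
eef_pos: [0.5262, -0.0275, 0.2393]
eef_rot: [0.002, 0.013, 1.0, -0.001]
wrist_force: [1.1, 0.4, -0.3]
opening: 0.698
grasp_force: 0.0
```

Run:
```python
from kn import *
o=readout.get_obs();print(o["eef_pos"],o["eef_rot"],o["wrist_force"],o["time_s"])
c=snap("wrist");knives(c,.026);P=cloud(c);save(c,"w9.png");np.save("w9.npy",c,allow_pickle=True)
```

```text
[ 0.52615947 -0.02746553  0.23934259] [ 2.26105697e-03  1.28867021e-02  9.99914255e-01 -5.50399437e-04] [ 1.07016142  0.39812225 -0.25707013] 38.8
handle ctr [ 0.4631  0.0505 -0.0274] LxS 97.3 21.8 px [400. 122.] grasp+32 [0.4951 0.0497]
handle ctr [ 0.4595 -0.0995 -0.0737] LxS 97.9 21.3 px [225. 124.] grasp+32 [ 0.4914 -0.1018]
handle ctr [ 0.4609 -0.0232 -0.0321] LxS 98.1 21.6 px [313. 122.] grasp+32 [ 0.4928 -0.0243]
```

View pics/w9.png

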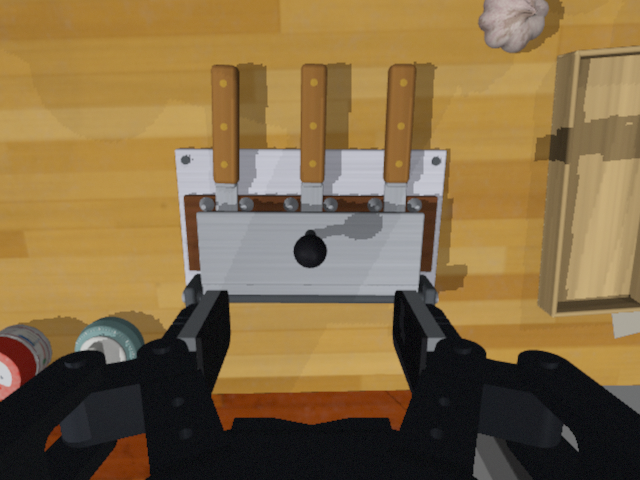

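The picture shows the bar down, knob at (310,250), the plate over all three blades and the handles at (225,124), (313,122) and (400,122). Now I'll wiggle with closed fingers in the gap between the right and middle handles.

play_rows(
  xyz=[
    [30,-12,10],
    [65,-23,30],
    [105,-34,60],
    [105,-34,90],
    [105,-34,120],
    [105,-34,150],
    [105,-34,180],
    [105,-34,205],
    [105,-34,228],
    [105,-34,243],
  ],
  rot=[
    [0,0,0],
    [0,0,0],
    [0,0,0],
    [0,0,0],
    [0,0,0],
    [0,0,0],
    [0,0,0],
    [0,0,0],
    [0,0,0],
    [0,0,0],
  ],
  grip=[0,0,0,0,0,0,0,0,0,0],
)

```text
time_s: 40.1
eef_pos: [0.4181, -0.058, -0.0076]
eef_rot: [-0.001, 0.013, 1.0, 0.001]
wrist_force: [0.9, -1.2, 0.0]
opening: -0.002
grasp_force: 0.0
```

play_rows(
  xyz=[
    [0,2,0],
    [0,4,0],
    [0,6,0],
    [0,8,0],
    [0,10,0],
    [0,12,0],
    [0,14,0],
    [0,16,0],
    [0,16,0],
    [0,16,0],
  ],
  rot=[
    [0,0,0],
    [0,0,0],
    [0,0,0],
    [0,0,0],
    [0,0,0],
    [0,0,0],
    [0,0,0],
    [0,0,0],
    [0,0,0],
    [0,0,0],
  ],
  grip=[0,0,0,0,0,0,0,0,0,0],
)

```text
time_s: 41.35
eef_pos: [0.4195, -0.0425, -0.0058]
eef_rot: [-0.0, 0.013, 1.0, 0.0]
wrist_force: [-0.2, 0.4, 0.3]
opening: -0.001
grasp_force: 0.0
```

Run:
```python
from kn import *
o=readout.get_obs();print(o["eef_pos"],o["eef_rot"],o["wrist_force"],o["torque"],o["opening"])
c=snap("wrist");knives(c,.026)
```

```text
[ 0.41950821 -0.04247812 -0.00575171] [-2.74137893e-05  1.28927486e-02  9.99916884e-01  2.23036457e-05] [-0.15872315  0.43475492  0.27237258] [-0.01474549 -0.01202658  0.03430991] -0.000763012999808892
```

play_rows(
  xyz=[
    [0,2,0],
    [0,4,0],
    [0,6,0],
    [0,8,0],
    [0,8,0],
    [0,8,0],
    [0,8,0],
    [0,8,0],
    [0,8,0],
    [0,8,0],
  ],
  rot=[
    [0,0,0],
    [0,0,0],
    [0,0,0],
    [0,0,0],
    [0,0,0],
    [0,0,0],
    [0,0,0],
    [0,0,0],
    [0,0,0],
    [0,0,0],
  ],
  grip=[0,0,0,0,0,0,0,0,0,0],
)

```text
time_s: 42.65
eef_pos: [0.4197, -0.0345, -0.0057]
eef_rot: [-0.0, 0.013, 1.0, -0.0]
wrist_force: [-0.3, -0.7, -0.5]
opening: 0.006
grasp_force: 0.1
```

```bash
cat > pr.py <<'E'
from kn import *
def hand(n):
    c=snap(n);P=cloud(c);hsv=cv2.cvtColor(c["color"],cv2.COLOR_RGB2HSV)
    m=(abs(P[...,2]-.024)<.006)&(hsv[...,1]>80)&(P[...,0]<.505)&(P[...,0]>.405)
    for y0 in (-.1,-.024,.051):
        q=P[m&(abs(P[...,1]-y0)<.036)]
        if len(q)<40: print(n,y0,len(q)); continue
        p=np.polyfit(q[:,0]-.51,q[:,1],1); print(n,"nest y",y0,"N",len(q),"xmin %.3f"%q[:,0].min(),"slope %.3f y@.51 %.4f y@.42 %.4f"%(p[0],p[1],p[1]-.09*p[0]))
def st():
    o=readout.get_obs();print(o["time_s"],o["eef_pos"].round(4),o["wrist_force"].round(2),o["torque"].round(3),o["opening"].round(3))
if __name__=="__main__": st();hand("wrist");hand("side");hand("scene")
E
python3 pr.py
```

```text
Traceback (most recent call last):
  File "pr.py", line 11, in <module>
    if __name__=="__main__": st();hand("wrist");hand("side");hand("scene")
                             ~~^^
  File "pr.py", line 10, in st
    o=readout.get_obs();print(o["time_s"],o["eef_pos"].round(4),o["wrist_force"].round(2),o["torque"].round(3),o["opening"].round(3))
                                                                                                               ^^^^^^^^^^^^^^^^^^
AttributeError: 'float' object has no attribute 'round'
```

```bash
sed -i 's/o\["opening"\].round(3)/o["opening"]/' pr.py; python3 pr.py
```

```text
42.65 [ 0.4197 -0.0345 -0.0057] [-0.29 -0.7  -0.47] [ 0.018  0.001 -0.034] 0.005941361266023743
wrist nest y -0.1 N 4898 xmin 0.409 slope -0.035 y@.51 -0.0994 y@.42 -0.0963
wrist nest y -0.024 N 2388 xmin 0.409 slope 0.326 y@.51 0.0208 y@.42 -0.0085
wrist nest y 0.051 N 7098 xmin 0.413 slope 0.038 y@.51 0.0536 y@.42 0.0501
side nest y -0.1 N 222 xmin 0.406 slope -0.089 y@.51 -0.1118 y@.42 -0.1038
side nest y -0.024 N 153 xmin 0.415 slope -0.180 y@.51 -0.0320 y@.42 -0.0159
side nest y 0.051 N 139 xmin 0.433 slope -0.023 y@.51 0.0430 y@.42 0.0451
scene nest y -0.1 N 158 xmin 0.412 slope -0.068 y@.51 -0.1048 y@.42 -0.0986
scene nest y -0.024 N 131 xmin 0.415 slope -0.096 y@.51 -0.0216 y@.42 -0.0129
scene nest y 0.051 N 142 xmin 0.410 slope -0.027 y@.51 0.0489 y@.42 0.0513
```

play_rows(
  xyz=[
    [0,1,0],
    [0,2,0],
    [0,3,0],
    [0,4,0],
    [0,5,0],
    [0,5,0],
    [0,5,0],
    [0,5,0],
    [0,5,0],
    [0,5,0],
  ],
  rot=[
    [0,0,0],
    [0,0,0],
    [0,0,0],
    [0,0,0],
    [0,0,0],
    [0,0,0],
    [0,0,0],
    [0,0,0],
    [0,0,0],
    [0,0,0],
  ],
  grip=[0,0,0,0,0,0,0,0,0,0],
)

```text
time_s: 44.05
eef_pos: [0.4198, -0.0295, -0.0057]
eef_rot: [-0.0, 0.013, 1.0, 0.0]
wrist_force: [0.4, -0.7, -0.2]
opening: -0.002
grasp_force: 0.2
```

```bash
python3 pr.py
```

```text
44.05 [ 0.4198 -0.0295 -0.0057] [ 0.35 -0.66 -0.2 ] [-0.036 -0.025 -0.006] -0.0015131598109168556
wrist nest y -0.1 N 5290 xmin 0.409 slope -0.147 y@.51 -0.1093 y@.42 -0.0961
wrist nest y -0.024 N 2222 xmin 0.409 slope 0.454 y@.51 0.0376 y@.42 -0.0033
wrist nest y 0.051 N 6584 xmin 0.412 slope 0.049 y@.51 0.0547 y@.42 0.0503
side nest y -0.1 N 229 xmin 0.407 slope -0.099 y@.51 -0.1121 y@.42 -0.1032
side nest y -0.024 N 160 xmin 0.415 slope -0.244 y@.51 -0.0327 y@.42 -0.0107
side nest y 0.051 N 136 xmin 0.433 slope -0.034 y@.51 0.0435 y@.42 0.0466
scene nest y -0.1 N 152 xmin 0.411 slope -0.066 y@.51 -0.1044 y@.42 -0.0984
scene nest y -0.024 N 135 xmin 0.413 slope -0.168 y@.51 -0.0213 y@.42 -0.0062
scene nest y 0.051 N 143 xmin 0.414 slope -0.028 y@.51 0.0484 y@.42 0.0510
```

The middle knife's handle gave about 17 mm at under 1 N: loose. Now the right one.

play_rows(
  xyz=[
    [0,-15,0],
    [0,-30,0],
    [0,-40,0],
    [0,-43,0],
    [0,-46,0],
    [0,-49,0],
    [0,-51,0],
    [0,-53,0],
    [0,-54,0],
    [0,-54,0],
  ],
  rot=[
    [0,0,0],
    [0,0,0],
    [0,0,0],
    [0,0,0],
    [0,0,0],
    [0,0,0],
    [0,0,0],
    [0,0,0],
    [0,0,0],
    [0,0,0],
  ],
  grip=[0,0,0,0,0,0,0,0,0,0],
)

```text
time_s: 45.45
eef_pos: [0.4185, -0.0835, -0.0057]
eef_rot: [0.0, 0.013, 1.0, -0.0]
wrist_force: [0.2, 0.8, -0.9]
opening: -0.0
grasp_force: 0.2
```

```bash
python3 pr.py
```

```text
45.45 [ 0.4185 -0.0835 -0.0057] [ 0.17  0.76 -0.94] [0.062 0.079 0.016] -0.0004073064106171986
wrist nest y -0.1 N 2431 xmin 0.408 slope -0.132 y@.51 -0.1187 y@.42 -0.1068
wrist nest y -0.024 N 5264 xmin 0.411 slope -0.109 y@.51 -0.0271 y@.42 -0.0173
wrist 0.051 0
side nest y -0.1 N 229 xmin 0.409 slope -0.036 y@.51 -0.1158 y@.42 -0.1126
side nest y -0.024 N 158 xmin 0.432 slope -0.119 y@.51 -0.0325 y@.42 -0.0218
side nest y 0.051 N 134 xmin 0.436 slope -0.022 y@.51 0.0428 y@.42 0.0448
scene nest y -0.1 N 155 xmin 0.412 slope 0.006 y@.51 -0.1078 y@.42 -0.1084
scene nest y -0.024 N 128 xmin 0.411 slope -0.099 y@.51 -0.0256 y@.42 -0.0167
scene nest y 0.051 N 150 xmin 0.414 slope -0.030 y@.51 0.0487 y@.42 0.0513
```

play_rows(
  xyz=[
    [0,-1,0],
    [0,-2,0],
    [0,-3,0],
    [0,-4,0],
    [0,-5,0],
    [0,-5,0],
    [0,-5,0],
    [0,-5,0],
    [0,-5,0],
    [0,-5,0],
  ],
  rot=[
    [0,0,0],
    [0,0,0],
    [0,0,0],
    [0,0,0],
    [0,0,0],
    [0,0,0],
    [0,0,0],
    [0,0,0],
    [0,0,0],
    [0,0,0],
  ],
  grip=[0,0,0,0,0,0,0,0,0,0],
)

```text
time_s: 46.85
eef_pos: [0.4184, -0.0885, -0.0057]
eef_rot: [0.0, 0.013, 1.0, 0.0]
wrist_force: [0.2, 2.3, -0.0]
opening: -0.002
grasp_force: 1.1
```

```bash
python3 pr.py
```

```text
46.85 [ 0.4184 -0.0885 -0.0057] [ 0.19  2.29 -0.02] [ 0.351 -0.08   0.019] -0.002351901460876605
wrist nest y -0.1 N 2355 xmin 0.407 slope -0.197 y@.51 -0.1298 y@.42 -0.1121
wrist nest y -0.024 N 5557 xmin 0.411 slope 0.026 y@.51 -0.0154 y@.42 -0.0177
wrist 0.051 0
side nest y -0.1 N 229 xmin 0.409 slope 0.027 y@.51 -0.1156 y@.42 -0.1180
side nest y -0.024 N 150 xmin 0.432 slope -0.122 y@.51 -0.0325 y@.42 -0.0215
side nest y 0.051 N 136 xmin 0.436 slope -0.013 y@.51 0.0441 y@.42 0.0452
scene nest y -0.1 N 152 xmin 0.410 slope 0.021 y@.51 -0.1094 y@.42 -0.1113
scene nest y -0.024 N 125 xmin 0.412 slope -0.087 y@.51 -0.0248 y@.42 -0.0169
scene nest y 0.051 N 149 xmin 0.411 slope -0.020 y@.51 0.0493 y@.42 0.0511
```

play_rows(
  xyz=[
    [0,-1,0],
    [0,-2,0],
    [0,-3,0],
    [0,-4,0],
    [0,-4,0],
    [0,-4,0],
    [0,-4,0],
    [0,-4,0],
    [0,-4,0],
    [0,-4,0],
  ],
  rot=[
    [0,0,0],
    [0,0,0],
    [0,0,0],
    [0,0,0],
    [0,0,0],
    [0,0,0],
    [0,0,0],
    [0,0,0],
    [0,0,0],
    [0,0,0],
  ],
  grip=[0,0,0,0,0,0,0,0,0,0],
)

```text
time_s: 48.25
eef_pos: [0.4182, -0.0914, -0.0057]
eef_rot: [-0.0, 0.013, 1.0, 0.001]
wrist_force: [1.9, 9.1, 2.1]
opening: -0.0
grasp_force: 4.5
```

```bash
python3 pr.py | grep -v wrist
```

```text
48.25 [ 0.4182 -0.0914 -0.0057] [1.9  9.11 2.13] [ 1.313 -0.293  0.04 ] -0.0004722207656353585
side nest y -0.1 N 237 xmin 0.409 slope 0.037 y@.51 -0.1170 y@.42 -0.1203
side nest y -0.024 N 151 xmin 0.432 slope -0.130 y@.51 -0.0329 y@.42 -0.0212
side nest y 0.051 N 129 xmin 0.436 slope -0.016 y@.51 0.0437 y@.42 0.0451
scene nest y -0.1 N 159 xmin 0.411 slope 0.008 y@.51 -0.1126 y@.42 -0.1133
scene nest y -0.024 N 127 xmin 0.408 slope -0.099 y@.51 -0.0255 y@.42 -0.0166
scene nest y 0.051 N 134 xmin 0.415 slope -0.019 y@.51 0.0493 y@.42 0.0510
```

Right knife: blocked at 9 N with the whole knife tilting only within its pin play (about 0.1 rad total): sound. Next the left knife, from the other gap.

play_rows(
  xyz=[
    [0,8,0],
    [0,10,-25],
    [0,10,-55],
    [0,45,-60],
    [0,80,-60],
    [0,108,-60],
    [0,108,-60],
    [0,108,-40],
    [0,108,-15],
    [0,108,0],
  ],
  rot=[
    [0,0,0],
    [0,0,0],
    [0,0,0],
    [0,0,0],
    [0,0,0],
    [0,0,0],
    [0,0,0],
    [0,0,0],
    [0,0,0],
    [0,0,0],
  ],
  grip=[0,0,0,0,0,0,0,0,0,0],
)

```text
time_s: 49.65
eef_pos: [0.4207, 0.0148, -0.0067]
eef_rot: [-0.0, 0.013, 1.0, -0.0]
wrist_force: [0.7, 0.7, -0.0]
opening: -0.001
grasp_force: 0.0
```

play_rows(
  xyz=[
    [0,3,0],
    [0,6,0],
    [0,9,0],
    [0,12,0],
    [0,14,0],
    [0,16,0],
    [0,17,0],
    [0,18,0],
    [0,18,0],
    [0,18,0],
  ],
  rot=[
    [0,0,0],
    [0,0,0],
    [0,0,0],
    [0,0,0],
    [0,0,0],
    [0,0,0],
    [0,0,0],
    [0,0,0],
    [0,0,0],
    [0,0,0],
  ],
  grip=[0,0,0,0,0,0,0,0,0,0],
)

```text
time_s: 50.9
eef_pos: [0.4217, 0.0333, -0.0056]
eef_rot: [0.0, 0.013, 1.0, -0.0]
wrist_force: [0.4, -2.9, 1.9]
opening: -0.007
grasp_force: 1.4
```

```bash
python3 pr.py
```

```text
50.9 [ 0.4217  0.0333 -0.0056] [ 0.4  -2.86  1.9 ] [-0.418 -0.032 -0.061] -0.006527064419990712
wrist -0.1 0
wrist nest y -0.024 N 4136 xmin 0.411 slope -0.038 y@.51 -0.0183 y@.42 -0.0149
wrist nest y 0.051 N 2569 xmin 0.411 slope 0.266 y@.51 0.0822 y@.42 0.0583
side nest y -0.1 N 218 xmin 0.407 slope 0.026 y@.51 -0.1156 y@.42 -0.1179
side nest y -0.024 N 198 xmin 0.409 slope -0.118 y@.51 -0.0325 y@.42 -0.0219
side nest y 0.051 N 148 xmin 0.418 slope -0.030 y@.51 0.0487 y@.42 0.0513
scene nest y -0.1 N 153 xmin 0.411 slope 0.051 y@.51 -0.1088 y@.42 -0.1134
scene nest y -0.024 N 130 xmin 0.410 slope -0.099 y@.51 -0.0256 y@.42 -0.0166
scene nest y 0.051 N 153 xmin 0.413 slope -0.069 y@.51 0.0506 y@.42 0.0568
```

play_rows(
  xyz=[
    [0,1,0],
    [0,2,0],
    [0,3,0],
    [0,4,0],
    [0,5,0],
    [0,6,0],
    [0,6,0],
    [0,6,0],
    [0,6,0],
    [0,6,0],
  ],
  rot=[
    [0,0,0],
    [0,0,0],
    [0,0,0],
    [0,0,0],
    [0,0,0],
    [0,0,0],
    [0,0,0],
    [0,0,0],
    [0,0,0],
    [0,0,0],
  ],
  grip=[0,0,0,0,0,0,0,0,0,0],
)

```text
time_s: 52.3
eef_pos: [0.4216, 0.0394, -0.0057]
eef_rot: [-0.0, 0.013, 1.0, -0.0]
wrist_force: [1.3, -5.0, 1.5]
opening: 0.002
grasp_force: 2.4
```

```bash
python3 pr.py|grep -v wrist
```

```text
52.3 [ 0.4216  0.0394 -0.0057] [ 1.26 -4.95  1.52] [-0.786 -0.22   0.03 ] 0.002109574806215513
side nest y -0.1 N 217 xmin 0.407 slope 0.043 y@.51 -0.1144 y@.42 -0.1182
side nest y -0.024 N 188 xmin 0.409 slope -0.118 y@.51 -0.0320 y@.42 -0.0214
side nest y 0.051 N 138 xmin 0.430 slope -0.106 y@.51 0.0481 y@.42 0.0576
scene nest y -0.1 N 152 xmin 0.412 slope 0.051 y@.51 -0.1086 y@.42 -0.1131
scene nest y -0.024 N 128 xmin 0.411 slope -0.105 y@.51 -0.0258 y@.42 -0.0164
scene nest y 0.051 N 158 xmin 0.414 slope -0.081 y@.51 0.0547 y@.42 0.0620
```

The left knife resists at 5 N with only pin play: sound. The middle knife is the only loose one. Next I swing the bar back by pushing the knob from the front with slightly open fingers, which straddle the stalk.

play_rows(
  xyz=[
    [0,-6,0],
    [0,-8,-30],
    [0,-8,-70],
    [0,-20,-110],
    [-20,-40,-120],
    [-45,-65,-120],
    [-75,-65,-120],
    [-90,-65,-110],
    [-92,-65,-85],
    [-92,-65,-68],
  ],
  rot=[
    [0,0,0],
    [0,0,0],
    [0,0,0],
    [0,0,0],
    [0,0,0],
    [0,0,0],
    [0,0,0],
    [0,0,0],
    [0,0,0],
    [0,0,0],
  ],
  grip=[0,0,0,0.2,0.2,0.2,0.2,0.2,0.2,0.2],
)

```text
time_s: 53.7
eef_pos: [0.5107, -0.0273, 0.0606]
eef_rot: [-0.001, 0.013, 1.0, 0.001]
wrist_force: [-0.3, -0.6, -0.6]
opening: 0.199
grasp_force: 0.0
```

Run:
```python
from pr import *
st()
c=np.load("w9.npy",allow_pickle=True).item(); print("knob",ray(c,310,250,.089).round(4), cloud(c)[250,310].round(4))
```

```text
53.7 [ 0.5107 -0.0273  0.0606] [-0.3  -0.58 -0.6 ] [-0.017 -0.001  0.007] 0.1987785455485197
knob [ 0.5533 -0.0285  0.089 ] [ 0.5499 -0.0284  0.1   ]
```

play_rows(
  xyz=[
    [-10,-1,-1],
    [-17,-1,-1],
    [-24,-1,-6],
    [-31,-1,-12],
    [-38,-1,-18],
    [-45,-1,-21],
    [-52,-1,-24],
    [-60,-1,-26],
    [-69,-1,-28],
    [-79,-1,-29],
  ],
  rot=[
    [0,0,0],
    [0,0,0],
    [0,0,0],
    [0,0,0],
    [0,0,0],
    [0,0,0],
    [0,0,0],
    [0,0,0],
    [0,0,0],
    [0,0,0],
  ],
  grip=[0.2,0.2,0.2,0.2,0.2,0.2,0.2,0.2,0.2,0.2],
)

```text
time_s: 54.95
eef_pos: [0.5901, -0.0306, 0.0929]
eef_rot: [-0.001, 0.013, 1.0, 0.0]
wrist_force: [-9.5, 0.4, 7.8]
opening: 0.205
grasp_force: 7.0
```

Run:
```python
from pr import *
st()
s=snap("side"); a=s["color"].astype(int).sum(2); P=cloud(s)
save(s,"s10.png")
```

```text
54.95 [ 0.5901 -0.0306  0.0929] [-9.46  0.37  7.83] [0.166 1.277 0.02 ] 0.2048928543535511
```

play_rows(
  xyz=[
    [-8,0,1],
    [-15,0,2],
    [-22,0,3],
    [-29,0,5],
    [-36,0,8],
    [-43,0,11],
    [-49,0,15],
    [-56,0,21],
    [-63,0,29],
    [-69,0,37],
  ],
  rot=[
    [0,0,0],
    [0,0,0],
    [0,0,0],
    [0,0,0],
    [0,0,0],
    [0,0,0],
    [0,0,0],
    [0,0,0],
    [0,0,0],
    [0,0,0],
  ],
  grip=[0.2,0.2,0.2,0.2,0.2,0.2,0.2,0.2,0.2,0.2],
)

```text
time_s: 56.25
eef_pos: [0.6603, -0.0327, 0.0533]
eef_rot: [-0.0, 0.013, 1.0, 0.0]
wrist_force: [-0.3, 0.5, -0.0]
opening: 0.198
grasp_force: 0.5
```

Run:
```python
from pr import *
st()
s=snap("side"); cr=cv2.resize(s["color"][140:280,290:450],(686,600),interpolation=3); cv2.imwrite("pics/s11.png",cr[:,:,::-1])
P=cloud(s);a=s["color"].astype(int).sum(2)
m=(a<170)&(P[...,1]>-.06)&(P[...,1]<0.02)&(P[...,0]>.66)&(P[...,2]<.13)&(P[...,2]>.03); print(m.sum(),P[m].mean(0) if m.any() else None, np.argwhere(m).mean(0))
```

```text
56.25 [ 0.6603 -0.0327  0.0533] [-0.35  0.47 -0.02] [0.075 0.174 0.026] 0.1981353175384343
29 [ 0.67770525 -0.04389625  0.09173194] [211.31034483 390.24137931]
```

play_rows(
  xyz=[
    [0,0,-10],
    [0,0,-30],
    [0,0,-55],
    [0,0,-85],
    [0,0,-115],
    [30,0,-135],
    [70,0,-150],
    [110,0,-150],
    [150,0,-150],
    [170,0,-150],
  ],
  rot=[
    [0,0,0],
    [0,0,0],
    [0,0,0],
    [0,0,0],
    [0,0,0],
    [0,0,0],
    [0,0,0],
    [0,0,0],
    [0,0,0],
    [0,0,0],
  ],
  grip=[0.2,0.2,0.2,0.2,0.2,0.6,0.6,0.6,0.6,0.6],
)

```text
time_s: 57.55
eef_pos: [0.4887, -0.0282, 0.2064]
eef_rot: [0.001, 0.013, 1.0, -0.0]
wrist_force: [0.5, 0.7, 0.1]
opening: 0.601
grasp_force: 0.0
```

Run:
```python
from pr import *
st()
s=snap("side"); P=cloud(s);a=s["color"].astype(int).sum(2)
m=(a<170)&(P[...,1]>-.06)&(P[...,1]<0.02)&(P[...,0]>.64)&(P[...,2]<.13)&(P[...,2]>.03); print(m.sum(),P[m].mean(0), np.argwhere(m).mean(0))
c=snap("wrist");knives(c,.026);save(c,"w12.png")
t=snap("scene"); a=t["color"].astype(int).sum(2); m=a[285:312,340:368]<170; print(np.argwhere(m).mean(0)+[285,340],m.sum())
```

```text
57.55 [ 0.4887 -0.0282  0.2064] [0.5  0.73 0.1 ] [ 0.016 -0.008 -0.01 ] 0.6013328922566352
38 [ 0.68121578 -0.04263309  0.0847191 ] [213.18421053 391.31578947]
handle ctr [ 0.4639 -0.0308  0.0429] LxS 98.2 21.7 px [306. 177.] grasp+32 [ 0.4958 -0.0295]
handle ctr [ 0.4591 -0.1084  0.0363] LxS 98.1 22.0 px [209. 175.] grasp+32 [ 0.4911 -0.1072]
handle ctr [ 0.4629  0.0572 -0.0939] LxS 98.2 22.0 px [415. 176.] grasp+32 [0.4948 0.0542]
[296.4047619  353.73809524] 42
```

View pics/w12.png

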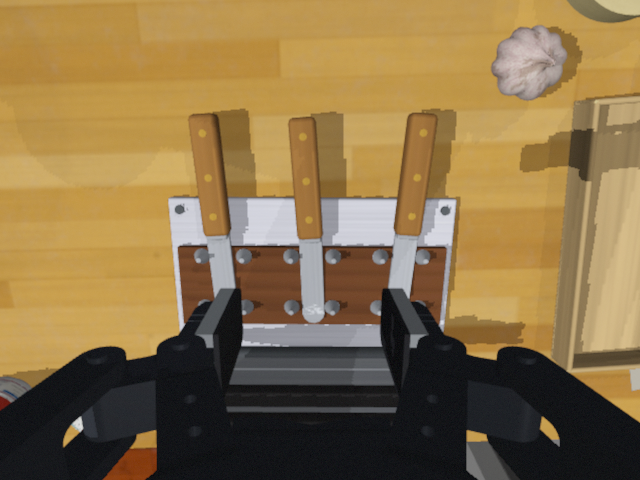

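Bar is fully back (knob back at its starting pixel) and all the knives are still in their nests. Now the left (sound) knife.

play_rows(
  xyz=[
    [-2,25,0],
    [-4,55,10],
    [-4,81,40],
    [-4,81,80],
    [-4,81,120],
    [-4,81,155],
    [-4,81,180],
    [-4,81,197],
    [-4,81,206],
    [-4,81,206],
  ],
  rot=[
    [0,0,0.02],
    [0,0,0.05],
    [0,0,0.068],
    [0,0,0.068],
    [0,0,0.068],
    [0,0,0.068],
    [0,0,0.068],
    [0,0,0.068],
    [0,0,0.068],
    [0,0,0.068],
  ],
  grip=[0.6,0.6,0.6,0.6,0.6,0.6,0.6,0.6,0.6,0.6],
)

```text
time_s: 58.95
eef_pos: [0.4963, 0.0525, -0.0017]
eef_rot: [-0.0, 0.047, 0.999, 0.0]
wrist_force: [-0.3, -0.8, -0.2]
opening: 0.602
grasp_force: 0.0
```

play_rows(
  xyz=[
    [0,0,0],
    [0,0,0],
    [0,0,0],
    [0,0,0],
    [0,0,0],
    [0,0,0],
    [0,0,-15],
    [0,0,-35],
    [0,0,-60],
    [0,0,-75],
  ],
  rot=[
    [0,0,0],
    [0,0,0],
    [0,0,0],
    [0,0,0],
    [0,0,0],
    [0,0,0],
    [0,0,0],
    [0,0,0],
    [0,0,0],
    [0,0,0],
  ],
  grip=[0.05,0.05,0.05,0.05,0.05,0.05,0.05,0.05,0.05,0.05],
)

```text
time_s: 60.2
eef_pos: [0.4968, 0.0524, 0.0753]
eef_rot: [0.001, 0.047, 0.999, -0.0]
wrist_force: [0.5, -0.6, -1.4]
opening: 0.237
grasp_force: 58.8
```

Run:
```python
from pr import *
st();o=readout.get_obs();print(o["eef_rot"],o["grasp_force"])
c=snap("wrist");knives(c,.026+o["eef_pos"][2]);np.save("w13.npy",c,allow_pickle=True)
```

```text
60.2 [0.4968 0.0524 0.0753] [ 0.48 -0.62 -1.44] [-0.048 -0.013 -0.029] 0.23703606406094668
[ 1.20909279e-03  4.69379742e-02  9.98897063e-01 -1.50097425e-04] 58.81687939167023
handle ctr [ 0.4631  0.056  -0.0814] LxS 97.2 21.3 px [310. 215.] grasp+32 [0.495  0.0534]
```

play_rows(
  xyz=[
    [2,35,0],
    [4,75,0],
    [6,115,0],
    [8,155,0],
    [10,195,0],
    [12,235,0],
    [14,270,0],
    [14,295,0],
    [14,310,0],
    [14,310,0],
  ],
  rot=[
    [0,0,0],
    [0,0,-0.03],
    [0,0,-0.06],
    [0,0,-0.09],
    [0,0,-0.12],
    [0,0,-0.144],
    [0,0,-0.144],
    [0,0,-0.144],
    [0,0,-0.144],
    [0,0,-0.144],
  ],
  grip=[0.05,0.05,0.05,0.05,0.05,0.05,0.05,0.05,0.05,0.05],
)

```text
time_s: 61.5
eef_pos: [0.5108, 0.3629, 0.0729]
eef_rot: [-0.0, -0.026, 1.0, -0.0]
wrist_force: [0.5, -0.2, -0.6]
opening: 0.246
grasp_force: 58.8
```

Run:
```python
from pr import *
st();o=readout.get_obs();print(o["eef_rot"],o["grasp_force"])
c=np.load("w1.npy",allow_pickle=True).item();P=cloud(c)
# rim profile from depth: at several x, y positions with z>.02
for x in (.43,.47,.51,.55,.59):
    m=(abs(P[...,0]-x)<.004)&(P[...,1]>.17)&(P[...,1]<.44)&(P[...,2]>.021)&(P[...,2]<.035)
    ys=np.sort(P[m][:,1]); g=np.split(ys,np.where(np.diff(ys)>.015)[0]+1); print(x,[(round(float(np.median(k)),4),len(k)) for k in g if len(k)>2])
for y in (.22,.25,.32,.36,.39):
    m=(abs(P[...,1]-y)<.004)&(P[...,0]>.37)&(P[...,0]<.67)&(P[...,2]>.021)&(P[...,2]<.035)
    ys=np.sort(P[m][:,0]); g=np.split(ys,np.where(np.diff(ys)>.015)[0]+1); print("y",y,[(round(float(np.median(k)),4),len(k)) for k in g if len(k)>2])
```

```text
61.5 [0.5108 0.3629 0.0729] [ 0.5  -0.18 -0.56] [ 0.008 -0.024 -0.02 ] 0.24599901753277786
[-2.02246558e-04 -2.56380434e-02  9.99671257e-01 -1.64872714e-04] 58.81901979446411
0.43 [(0.195, 39), (0.2843, 40), (0.404, 50)]
0.47 [(0.1963, 33), (0.2865, 40), (0.406, 48)]
0.51 [(0.1984, 38), (0.288, 36), (0.4079, 46)]
0.55 [(0.2004, 32), (0.2897, 34), (0.4098, 40)]
0.59 [(0.2021, 25), (0.2917, 34), (0.4115, 37)]
y 0.22 [(0.4078, 35), (0.6415, 31)]
y 0.25 [(0.4068, 38)]
y 0.32 [(0.4036, 35), (0.6372, 31)]
y 0.36 [(0.4014, 33), (0.6346, 32)]
y 0.39 [(0.4004, 33), (0.6334, 30)]
```

play_rows(
  xyz=[
    [0,0,12],
    [0,0,25],
    [0,0,38],
    [0,0,50],
    [0,0,60],
    [0,0,68],
    [0,0,74],
    [0,0,75],
    [0,0,75],
    [0,0,75],
  ],
  rot=[
    [0,0,0],
    [0,0,0],
    [0,0,0],
    [0,0,0],
    [0,0,0],
    [0,0,0],
    [0,0,0],
    [0,0,0],
    [0,0,0],
    [0,0,0],
  ],
  grip=[0.05,0.05,0.05,0.05,0.05,0.05,0.05,0.05,0.05,0.42],
)

```text
time_s: 62.75
eef_pos: [0.5115, 0.3627, -0.0011]
eef_rot: [0.001, -0.025, 1.0, 0.0]
wrist_force: [-0.2, -0.1, -0.3]
opening: 0.416
grasp_force: 0.0
```

play_rows(
  xyz=[
    [0,0,0],
    [0,0,0],
    [0,0,0],
    [0,0,-15],
    [0,0,-40],
    [0,0,-70],
    [0,0,-100],
    [0,-20,-110],
    [0,-60,-110],
    [0,-100,-110],
  ],
  rot=[
    [0,0,0],
    [0,0,0],
    [0,0,0],
    [0,0,0],
    [0,0,0],
    [0,0,0],
    [0,0,0],
    [0,0,0],
    [0,0,0.03],
    [0,0,0.05],
  ],
  grip=[0.42,0.42,0.42,0.42,0.42,0.42,0.42,0.6,0.6,0.6],
)

```text
time_s: 64.0
eef_pos: [0.5155, 0.2605, 0.108]
eef_rot: [-0.0, 0.0, 1.0, -0.0]
wrist_force: [0.2, -0.3, -0.1]
opening: 0.603
grasp_force: 0.0
```

Run:
```python
from pr import *
st();o=readout.get_obs();print(o["eef_rot"],o["grasp_force"])
c=snap("wrist");knives(c,.022);print("rack");knives(c,.026);c=snap("side");knives(c,.02)
```

```text
64.0 [0.5155 0.2605 0.108 ] [ 0.15 -0.28 -0.1 ] [-0.004 -0.007  0.026] 0.6030842921085376
[-2.59848519e-04  3.21620508e-05  9.99999916e-01 -3.16928220e-04] 0.0
handle ctr [ 0.6329  0.2741 -1.4674] LxS 86.8 22.5 px [334. 411.] grasp+32 [0.6362 0.2422]
handle ctr [0.4777 0.3584 0.089 ] LxS 97.8 22.0 px [481. 172.] grasp+32 [0.5096 0.3612]
rack
handle ctr [0.4781 0.3579 0.0956] LxS 89.8 16.7 px [483. 174.] grasp+32 [0.51   0.3609]
handle ctr [ 0.309  -0.514  -1.2326] LxS 95.7 21.8 px [248. 361.] grasp+32 [ 0.3196 -0.5442]
```

play_rows(
  xyz=[
    [2,-30,0],
    [4,-65,0],
    [6,-100,0],
    [8,-135,0],
    [11,-170,0],
    [14,-205,0],
    [17,-240,0],
    [20,-270,0],
    [20,-291,0],
    [20,-291,0],
  ],
  rot=[
    [0,0,0],
    [0,0,0],
    [0,0,-0.02],
    [0,0,-0.043],
    [0,0,-0.043],
    [0,0,-0.043],
    [0,0,-0.043],
    [0,0,-0.043],
    [0,0,-0.043],
    [0,0,-0.043],
  ],
  grip=[0.6,0.6,0.6,0.6,0.6,0.6,0.6,0.6,0.6,0.6],
)

```text
time_s: 65.35
eef_pos: [0.4958, -0.0296, 0.1081]
eef_rot: [-0.0, -0.02, 1.0, 0.0]
wrist_force: [-0.0, 0.2, -0.3]
opening: 0.598
grasp_force: 0.0
```

Run:
```python
from pr import *
st()
c=snap("wrist");knives(c,.026)
```

```text
65.35 [ 0.4958 -0.0296  0.1081] [-0.03  0.23 -0.29] [-0.062 -0.022 -0.08 ] 0.5978104112140327
handle ctr [ 0.464  -0.0311  0.041 ] LxS 97.5 21.5 px [309. 180.] grasp+32 [ 0.496  -0.0298]
handle ctr [ 0.4593 -0.1082  0.0375] LxS 97.0 21.9 px [173. 170.] grasp+32 [ 0.4912 -0.107 ]
```

Descend 109 mm, grip, lift.

play_rows(
  xyz=[
    [0,-1,25],
    [0,-1,50],
    [0,-1,75],
    [0,-1,95],
    [0,-1,105],
    [0,-1,109],
    [0,-1,109],
    [0,-1,109],
    [0,-1,109],
    [0,-1,109],
  ],
  rot=[
    [0,0,0],
    [0,0,0],
    [0,0,0],
    [0,0,0],
    [0,0,0],
    [0,0,0],
    [0,0,0],
    [0,0,0],
    [0,0,0],
    [0,0,0],
  ],
  grip=[0.6,0.6,0.6,0.6,0.6,0.6,0.05,0.05,0.05,0.05],
)

```text
time_s: 66.65
eef_pos: [0.4971, -0.0296, 0.0002]
eef_rot: [0.001, -0.022, 1.0, -0.0]
wrist_force: [-1.4, -0.2, 6.4]
opening: 0.241
grasp_force: 59.8
```

play_rows(
  xyz=[
    [0,0,0],
    [0,0,0],
    [0,0,-10],
    [0,0,-30],
    [0,0,-60],
    [0,0,-75],
    [0,0,-75],
    [0,0,-75],
    [0,0,-75],
    [0,0,-75],
  ],
  rot=[
    [0,0,0],
    [0,0,0],
    [0,0,0],
    [0,0,0],
    [0,0,0],
    [0,0,0],
    [0,0,0],
    [0,0,0],
    [0,0,0],
    [0,0,0],
  ],
  grip=[0.05,0.05,0.05,0.05,0.05,0.05,0.05,0.05,0.05,0.05],
)

```text
time_s: 67.9
eef_pos: [0.4956, -0.0292, 0.0735]
eef_rot: [-0.001, -0.022, 1.0, 0.0]
wrist_force: [-1.2, 0.5, -1.0]
opening: 0.241
grasp_force: 59.1
```

Run:
```python
from pr import *
st();o=readout.get_obs();print(o["eef_rot"],o["grasp_force"])
c=snap("wrist");knives(c,.026+o["eef_pos"][2])
```

```text
67.9 [ 0.4956 -0.0292  0.0735] [-1.21  0.45 -0.99] [ 0.001 -0.038 -0.011] 0.24097321728434018
[-7.60912793e-04 -2.15798390e-02  9.99766807e-01  2.49520456e-04] 59.050217270851135
handle ctr [ 0.4626 -0.0298  0.042 ] LxS 96.5 21.2 px [311. 219.] grasp+32 [ 0.4946 -0.0285]
```

play_rows(
  xyz=[
    [-4,30,0],
    [-8,65,0],
    [-12,100,0],
    [-16,135,0],
    [-20,170,0],
    [-24,205,0],
    [-28,235,0],
    [-33,260,0],
    [-33,272,0],
    [-33,272,0],
  ],
  rot=[
    [0,0,0],
    [0,0,0],
    [0,0,0],
    [0,0,0],
    [0,0,0],
    [0,0,0],
    [0,0,0],
    [0,0,0],
    [0,0,0],
    [0,0,0],
  ],
  grip=[0.05,0.05,0.05,0.05,0.05,0.05,0.05,0.05,0.05,0.05],
)

```text
time_s: 69.2
eef_pos: [0.517, 0.244, 0.0739]
eef_rot: [-0.0, -0.022, 1.0, -0.0]
wrist_force: [-0.2, 0.1, -0.5]
opening: 0.241
grasp_force: 59.1
```

play_rows(
  xyz=[
    [0,0,12],
    [0,0,25],
    [0,0,38],
    [0,0,50],
    [0,0,60],
    [0,0,68],
    [0,0,74],
    [0,0,75],
    [0,0,75],
    [0,0,75],
  ],
  rot=[
    [0,0,0],
    [0,0,0],
    [0,0,0],
    [0,0,0],
    [0,0,0],
    [0,0,0],
    [0,0,0],
    [0,0,0],
    [0,0,0],
    [0,0,0],
  ],
  grip=[0.05,0.05,0.05,0.05,0.05,0.05,0.05,0.05,0.05,0.05],
)

```text
time_s: 70.45
eef_pos: [0.5178, 0.2439, -0.0003]
eef_rot: [0.0, -0.022, 1.0, 0.0]
wrist_force: [0.4, -1.1, 0.1]
opening: 0.242
grasp_force: 59.1
```

play_rows(
  xyz=[
    [0,0,2],
    [0,0,2],
    [0,0,2],
    [0,0,2],
    [0,0,-15],
    [0,0,-40],
    [0,0,-70],
    [0,0,-100],
    [0,-20,-110],
    [0,-50,-110],
  ],
  rot=[
    [0,0,0],
    [0,0,0],
    [0,0,0],
    [0,0,0],
    [0,0,0],
    [0,0,0],
    [0,0,0],
    [0,0,0],
    [0,0,0],
    [0,0,0],
  ],
  grip=[0.42,0.42,0.42,0.42,0.42,0.42,0.42,0.42,0.6,0.6],
)

```text
time_s: 71.7
eef_pos: [0.5202, 0.193, 0.1107]
eef_rot: [0.001, -0.022, 1.0, 0.0]
wrist_force: [-0.8, -0.6, 0.0]
opening: 0.599
grasp_force: 0.0
```

Run:
```python
from pr import *
st()
c=snap("wrist");knives(c,.022);
```

```text
71.7 [0.5202 0.193  0.1107] [-0.79 -0.59  0.01] [-0.07  -0.045  0.007] 0.5992524097452296
handle ctr [0.6011 0.4116 0.0917] LxS 70.7 13.0 px [633. 370.] grasp+32 [0.633  0.4146]
handle ctr [0.4851 0.2424 0.0421] LxS 96.9 21.7 px [397. 175.] grasp+32 [0.5171 0.2437]
handle ctr [0.4778 0.3573 0.0888] LxS 97.8 23.0 px [597. 171.] grasp+32 [0.5096 0.3601]
```

play_rows(
  xyz=[
    [4,-30,0],
    [8,-65,0],
    [13,-100,0],
    [18,-135,0],
    [24,-170,0],
    [30,-205,0],
    [36,-245,0],
    [42,-280,0],
    [42,-300,0],
    [42,-300,0],
  ],
  rot=[
    [0,0,0],
    [0,0,0],
    [0,0,0],
    [0,0,0],
    [0,0,0],
    [0,0,0],
    [0,0,0],
    [0,0,0],
    [0,0,0],
    [0,0,0],
  ],
  grip=[0.6,0.6,0.6,0.6,0.6,0.6,0.6,0.6,0.6,0.6],
)

```text
time_s: 73.0
eef_pos: [0.4904, -0.109, 0.1092]
eef_rot: [-0.0, -0.02, 1.0, 0.0]
wrist_force: [0.8, 0.1, 0.5]
opening: 0.602
grasp_force: 0.0
```

Run:
```python
from pr import *
st()
c=snap("wrist");knives(c,.026)
```

```text
73.0 [ 0.4904 -0.109   0.1092] [0.76 0.06 0.53] [ 0.05  -0.046 -0.026] 0.6021401026086516
handle ctr [ 0.459  -0.1099  0.0364] LxS 97.5 21.5 px [311. 182.] grasp+32 [ 0.491  -0.1087]
```

play_rows(
  xyz=[
    [-1,0,25],
    [-1,0,50],
    [-1,0,75],
    [-1,0,95],
    [-1,0,105],
    [-1,0,109],
    [-1,0,109],
    [-1,0,109],
    [-1,0,109],
    [-1,0,109],
  ],
  rot=[
    [0,0,0],
    [0,0,0],
    [0,0,0],
    [0,0,0],
    [0,0,0],
    [0,0,0],
    [0,0,0],
    [0,0,0],
    [0,0,0],
    [0,0,0],
  ],
  grip=[0.6,0.6,0.6,0.6,0.6,0.6,0.05,0.05,0.05,0.05],
)

```text
time_s: 74.3
eef_pos: [0.4924, -0.1083, 0.0012]
eef_rot: [0.001, -0.021, 1.0, -0.001]
wrist_force: [-1.6, -2.5, 6.3]
opening: 0.239
grasp_force: 59.2
```

play_rows(
  xyz=[
    [0,0,0],
    [0,0,0],
    [0,0,-10],
    [0,0,-30],
    [0,0,-60],
    [0,0,-75],
    [0,0,-75],
    [0,0,-75],
    [0,0,-75],
    [0,0,-75],
  ],
  rot=[
    [0,0,0],
    [0,0,0],
    [0,0,0],
    [0,0,0],
    [0,0,0],
    [0,0,0],
    [0,0,0],
    [0,0,0],
    [0,0,0],
    [0,0,0],
  ],
  grip=[0.05,0.05,0.05,0.05,0.05,0.05,0.05,0.05,0.05,0.05],
)

```text
time_s: 75.55
eef_pos: [0.491, -0.1074, 0.0745]
eef_rot: [-0.001, -0.022, 1.0, 0.0]
wrist_force: [-0.2, 0.8, -0.9]
opening: 0.238
grasp_force: 58.7
```

Run:
```python
from pr import *
st();o=readout.get_obs();print(o["eef_rot"],o["grasp_force"])
c=snap("wrist");knives(c,.026+o["eef_pos"][2])
```

```text
75.55 [ 0.491  -0.1074  0.0745] [-0.16  0.79 -0.88] [-0.013 -0.016 -0.032] 0.2377723538495131
[-7.08636956e-04 -2.15557239e-02  9.99767332e-01  3.61725518e-04] 58.671643137931824
handle ctr [ 0.458  -0.1075  0.027 ] LxS 95.7 20.9 px [315. 215.] grasp+32 [ 0.49   -0.1066]
```

play_rows(
  xyz=[
    [-4,35,0],
    [-8,80,0],
    [-12,125,0],
    [-17,170,0],
    [-22,215,0],
    [-27,260,0],
    [-32,305,0],
    [-36,350,0],
    [-41,395,0],
    [-41,426,0],
  ],
  rot=[
    [0,0,0],
    [0,0,0],
    [0,0,0],
    [0,0,0],
    [0,0,0],
    [0,0,0],
    [0,0,0],
    [0,0,0],
    [0,0,0],
    [0,0,0],
  ],
  grip=[0.05,0.05,0.05,0.05,0.05,0.05,0.05,0.05,0.05,0.05],
)

```text
time_s: 76.85
eef_pos: [0.514, 0.3217, 0.075]
eef_rot: [-0.0, -0.022, 1.0, 0.0]
wrist_force: [0.2, 0.2, -0.7]
opening: 0.238
grasp_force: 58.7
```

play_rows(
  xyz=[
    [0,0,5],
    [0,0,15],
    [0,0,27],
    [0,0,38],
    [0,0,47],
    [0,0,53],
    [0,0,57],
    [0,0,57],
    [0,0,57],
    [0,0,57],
  ],
  rot=[
    [0,0,0],
    [0,0,0],
    [0,0,0],
    [0,0,0],
    [0,0,0],
    [0,0,0],
    [0,0,0],
    [0,0,0],
    [0,0,0],
    [0,0,0],
  ],
  grip=[0.05,0.05,0.05,0.05,0.05,0.05,0.05,0.05,0.05,0.05],
)

```text
time_s: 78.1
eef_pos: [0.5144, 0.3199, 0.0187]
eef_rot: [0.0, -0.022, 1.0, 0.0]
wrist_force: [0.7, -0.4, -1.4]
opening: 0.241
grasp_force: 58.8
```

Run:
```python
from pr import *
st();o=readout.get_obs();print(o["eef_rot"],o["grasp_force"])
c=snap("wrist");knives(c,.026+o["eef_pos"][2])
```

```text
78.1 [0.5144 0.3199 0.0187] [ 0.71 -0.43 -1.39] [ 0.027 -0.025  0.027] 0.2408980364412426
[ 3.51021237e-04 -2.16608430e-02  9.99765309e-01  1.10110722e-04] 58.76859426498413
handle ctr [0.4812 0.3197 0.0243] LxS 95.6 20.8 px [313. 216.] grasp+32 [0.5131 0.3205]
```

Release and retreat upwards, then check everything.

play_rows(
  xyz=[
    [0,0,0],
    [0,0,0],
    [0,0,0],
    [0,0,-10],
    [0,0,-40],
    [0,0,-80],
    [10,0,-120],
    [30,0,-160],
    [40,0,-190],
    [40,0,-200],
  ],
  rot=[
    [0,0,0],
    [0,0,0],
    [0,0,0],
    [0,0,0],
    [0,0,0],
    [0,0,0],
    [0,0,0],
    [0,0,0],
    [0,0,0],
    [0,0,0],
  ],
  grip=[0.4,0.4,0.4,0.4,0.4,0.4,0.4,0.4,0.4,0.4],
)

```text
time_s: 79.4
eef_pos: [0.4749, 0.3186, 0.2214]
eef_rot: [0.002, -0.022, 1.0, 0.001]
wrist_force: [0.7, 0.3, -0.5]
opening: 0.401
grasp_force: 0.0
```

Run:
```python
from pr import *
st()
c=snap("wrist");hs=knives(c,.022);P=cloud(c)
a=.046;R2=np.array([[np.cos(a),np.sin(a)],[-np.sin(a),np.cos(a)]])
for x,y,t in hs:
    b=np.array([x,y])+.088*np.array([np.cos(t),np.sin(t)])
    print("tray frame handle",(R2@(np.array([x,y])-[.521,.3036])).round(4),"blade",(R2@(b-[.521,.3036])).round(4))
    for f in (-.04,0,.04,.07,.11):
        q=np.array([x,y])+f*np.array([np.cos(t),np.sin(t)]); d=np.hypot(P[...,0]-q[0],P[...,1]-q[1])<.004
        print("   z@",f,np.median(P[d][:,2]).round(4) if d.any() else None)
t=snap("scene"); g=t["color"].astype(int).sum(2); m=g[285:312,340:368]<170; print("knob",np.argwhere(m).mean(0)+[285,340])
```

```text
79.4 [0.4749 0.3186 0.2214] [ 0.74  0.27 -0.53] [ 0.006 -0.017  0.028] 0.40112785953291447
handle ctr [ 0.4809  0.3211 -0.0176] LxS 98.3 21.7 px [312. 209.] grasp+32 [0.5129 0.3205]
handle ctr [0.4847 0.2447 0.0419] LxS 98.3 22.0 px [224. 208.] grasp+32 [0.5167 0.246 ]
handle ctr [0.4771 0.36   0.0822] LxS 98.2 21.6 px [358. 205.] grasp+32 [0.509  0.3626]
tray frame handle [-0.0393  0.0193] blade [0.0485 0.0137]
   z@ -0.04 0.021
   z@ 0 0.0213
   z@ 0.04 0.0208
   z@ 0.07 0.0139
   z@ 0.11 0.0141
tray frame handle [-0.039  -0.0572] blade [ 0.049  -0.0575]
   z@ -0.04 0.0212
   z@ 0 0.0212
   z@ 0.04 0.0211
   z@ 0.07 0.0142
   z@ 0.11 None
tray frame handle [-0.0412  0.0583] blade [0.0467 0.0615]
   z@ -0.04 0.021
   z@ 0 0.2877
   z@ 0.04 0.0211
   z@ 0.07 0.0139
   z@ 0.11 0.0139
knob [296.4047619  353.73809524]
```

All three knives lie flat at rest on the tray floor, in the right compartments, and the bar is back.

```bash
python3 -c "
from bench import ctrl
print(ctrl.hand_in())"
```

```text
the job is handed in; nothing more can be done
None
```

I laid the one loose knife (middle nest) in the narrow right compartment and the two sound ones in the wide left, with the bar swung fully back and the job handed in at about 80 s; no verdict came back, and I didn't re-measure the timer and red pot, though nothing was moved near them.

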